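Scan out the ingredient bins after mixing

ROBOT

A 6-joint arm with a two-finger parallel gripper is mounted at the origin on the work surface. World frame = base frame: x ahead of the robot, y to its left, z up, the work surface at z = 0. Lengths are in mm, angles in rad, forces in N, time in s.
With the tool pointing down it reaches from about 275 to 825 mm from the base axis. Payload 5.2 kg.
Tool frame: the origin (TCP) lies on the centre line of the jaws, within the pads' length; the fingertips stand 14 mm ahead of it and the grasp point (between the pads) lies 5 mm behind it (arm.tips_ahead is the distance from the TCP to the fingertips, in mm); z points along the fingers, y is the line along which they close (so a half turn about z gives the same grasp; the last joint's range is limited). The gripper opens to 93 mm and grips with 3 to 60 N. Pads are 15 mm wide; open, the fingers measure 128 mm over their backs; the gripper's body (75 mm by 188 mm) begins 65 mm behind the grasp point.
Start: joints at [-1.345, 0.259, 1.535, -0, 1.348, -0.203], TCP at [228.699, -500.201, 208.453] pointing down, gripper open.
Joint ranges: [-3.14, 3.14], [-0.91, 2.08], [0.19, 2.58], [-1.22, 4.36], [0.22, 2.71], [-3.12, 3.12]. Speed limits (rad/s): [2.57, 2.57, 3.14, 3.14, 3.14, 3.14].

INTERFACE

Orientations are given as [roll, pitch, yaw] about the fixed x, y, z axes, in that order (R = Rz(yaw) Ry(pitch) Rx(roll)).
In Python, from bench import arm gives the robot as it stands. The module is installed in compiled form; this text tells all that it offers.
- The arm moves only by the tool drive_tool, never from a script. Its argument "rows" is a list that holds one entry, the list of rows, each a list of 4 numbers: the shift along the tool's x, y, z each as a share of 0.5 m, from -1 to 1, then the turn about the tool's z as a share of 180 degrees, from -1 to 1. In form: [[[x, y, z, roll], ...]]. A call has 1 to 5 rows; each row shifts and turns the commanded pose from where the row before left it, along the tool's axes as they then stand; what a row does not reach is not made up. A row lasts 1/12 s, in which the tool goes at most 41.7 mm and 7.16 degrees, less where a joint would pass 70% of its speed; a pose out of reach is approached as far as the arm can. A call with a number of a shift or a turn outside -1 to 1 is refused whole. A call with a gripper value outside its range is refused whole. "grip" is the closure, from -1 (fully open) to 1 (shut), set as the call begins (left out, the last holds). The fingers move at their own pace and stop on an object; "squeeze" is the grip in N (left out, the last holds). Time passes only in rows, so rows that do not move let the fingers close. It gives the time, the measured TCP pose, the force, the opening and the grip force at its end, in the units of the state.
- arm.observe(): the state, without advancing time (a new reading comes with each control period).
- arm.camera(name): name is "side" or "top" or "wrist"; returns a dict with "pixels" (384x512x3 uint8, blue, green, red), "range_z" (384x512 float32, mm along the optical axis (not along the pixel's ray), 0 where there is no reading), "camera_matrix" (3x3 intrinsics, pixels), "R" (3x3) and "t" (3): a world point X has camera coordinates R X + t. Camera axes: x right, y down, z forward; pixel columns grow to the right and rows downward; lengths in mm; the calibration is good to about 2 mm. The wrist camera is an equidistant fisheye: a pixel r from the principal point sees the ray r / f radians off the axis. A picture is of the moment at which its call begins.
- arm.job_done(): hands the job in; it is judged then, once.
The state is a dict: "clock": time; "joint_positions": joint angles; "qvel": joint speeds; "joint_torque": joint torques, N m; "tool_pos": TCP position; "eef_rot": TCP orientation; "contact_force": force on the tool from outside, world axes, zero at the start; "torque": the same for the moment, N m; "finger_gap": opening from 0.0 (shut) to 1.0 (fully open); "gripper_force": force on a finger pad.
Only numpy, scipy, OpenCV 4.12 (cv2) and the standard library are available. Lean on these libraries where they do the work, as an engineer would, in place of code of your own. Each camera call takes 0.05 s, during which the arm holds its last target. There are 200 camera calls.

TASK

Close the batch: switch the mixer off, then pull the scanner out of its holder and scan the ingredient bins that are on the bench, where they stand, in the order blue, green, yellow (some may be missing) - point the lens squarely at the middle of each bin's label from about 8 cm and hold it steady there for a good two seconds. When all are scanned, stand the scanner back in its holder, and only then stand every bin upright on the orange turntable. Leave the bowl, cake collar, spatula and spoon where they are.

Things in the scene. Friction and masses are not known exactly. Their poses are not given: they have to be found in the camera images.
- mixer: White stand mixer, fixed, 340 mm tall. Origin on the bench under the centre of its low switch pod (90 x 85 mm, 45 mm high); the rest lies on the pod's +y side: foot from y = 40 mm, bowl and head (underside 240 mm up) from y = 105 mm. Its +x is the direction in which the toggle is pushed to switch it off
- switch (a joint): Mixer's steel toggle lever, on a dark block on the pod, hinged about the mixer's y axis. About 0 rad = ON (leaning to the mixer's -x, towards the robot), 1.0 rad = OFF (leaning to +x, away from the robot). It stays where it is left
- switch_tip (a point): Free end of the 60 mm toggle lever
- turntable: Orange plastic cake turntable, locked so it does not turn, fixed. Flat round deck 300 mm in diameter, its top 55 mm above the bench. Origin on the bench at its centre
- holder: Square upright steel cup that holds the scanner, fixed, 50 x 50 mm outside, 40 x 40 mm inside, 75 mm tall, inner floor 5 mm above the bench. Origin on the bench at its centre
- scanner: Handheld label scanner, 0.18 kg, starting upright in the holder. Origin at the centre of the handle's underside; z up the handle, x towards the lens end. Handle 24 x 24 mm, z 0 to 102 mm. Grey head 34 mm wide (y), x -38 to 32, z 100 to 136 mm, above the holder's rim: grip it across y from above. A 26 mm black snout points forwards and 45 degrees down from its front
- scanner_lens (a point): Red lens at the end of the scanner's snout, in the scanner's frame at x 41, y 0, z 96 mm. Its x axis is the line of sight, pointing out of the lens (forwards and 45 degrees down when the scanner is upright); y is the scanner's y
- bin_blue: Blue plastic ingredient bin with sloped front, 0.25 kg, may be absent. Box 80 mm (x) x 60 mm (y) on a heavy round foot, 96 mm across, 12 mm high; the front (-x) 70 mm high, then a 45 degree slope rising to a flat top 115 mm high from x = 5 to 40 mm. Grip it across y, near x = 10 mm. Origin at the centre of its underside
- label_blue (a point): Centre of the 50 x 40 mm striped label on the blue bin's slope (bin frame x -17.5, y 0, z 92.5 mm). z axis points straight out of the label (forwards to the bin's -x and up, 45 degrees)
- bin_green: Green plastic ingredient bin with sloped front, 0.25 kg, may be absent. Box 80 mm (x) x 60 mm (y) on a heavy round foot, 96 mm across, 12 mm high; the front (-x) 70 mm high, then a 45 degree slope rising to a flat top 115 mm high from x = 5 to 40 mm. Grip it across y, near x = 10 mm. Origin at the centre of its underside
- label_green (a point): Centre of the 50 x 40 mm striped label on the green bin's slope (bin frame x -17.5, y 0, z 92.5 mm). z axis points straight out of the label (forwards to the bin's -x and up, 45 degrees)
- bin_yellow: Yellow plastic ingredient bin with sloped front, 0.25 kg, may be absent. Box 80 mm (x) x 60 mm (y) on a heavy round foot, 96 mm across, 12 mm high; the front (-x) 70 mm high, then a 45 degree slope rising to a flat top 115 mm high from x = 5 to 40 mm. Grip it across y, near x = 10 mm. Origin at the centre of its underside
- label_yellow (a point): Centre of the 50 x 40 mm striped label on the yellow bin's slope (bin frame x -17.5, y 0, z 92.5 mm). z axis points straight out of the label (forwards to the bin's -x and up, 45 degrees)
- pudding_bowl: Bystander: white ceramic pudding bowl, 120 mm across, 75 mm tall, origin under its centre
- cake_collar: Bystander: clear acrylic cake collar, a ring 140 mm across and 70 mm tall, origin under its centre
- palette_spatula: Bystander: palette spatula 200 mm long, lying flat along its x
- wooden_spoon: Bystander: wooden spoon 200 mm long, lying flat along its x
Mind the look-alikes: they are no part of the job. Of the things shaped like the holder, the steel one is meant.

How it is judged:
By the outcome, as a careful person would: the job done as asked, in the order asked, and still so for the second after the job is handed in, with the robot touching nothing.
Of bin_blue, bin_green, bin_yellow only 2 to 3 are there at a start; the rules pass over those that are not, and their reading is None.
At some moment in a run one of bin_blue, bin_green, bin_yellow may be knocked a few centimetres aside while the robot is not near it.
It also fails if it takes over 210 s, if anything falls off the work surface, if the arm or the gripper's body presses on something with over 40 N, if the wrist force passes 120 N, or if a joint passes its speed limit or range.

## Working session

There is one attempt and no reset: what is moved stays moved. The work goes in short steps, Python scripts to look and compute and a tool call to move; the robot and the scene stay as the last step left them, time stands still between calls to the robot, and variables do not carry over. Pictures are saved under pics/ and viewed, at most 14 in all, crops included, and the job is handed in when it is done.

Besides the shell and the picture viewer there is one more tool, called after "Call:" by a JSON object that holds its "name" and its "arguments". drive_tool: Moves the arm, as the interface text tells. Shift numbers are shares of 0.5 m and turn numbers shares of 180 degrees, none past 1 either way. Its arguments: {"type":"object","properties":{"rows":{"type":"array"},"grip":{"type":"number"},"squeeze":{"type":"number"}},"required":["rows"]}

```bash
mkdir -p pics; ls
cat > h.py <<'E'
import numpy as np, cv2
from bench import arm
from scipy.spatial.transform import Rotation as Ro
def shot(n,save=None):
    c=arm.camera(n)
    c={k:(np.array(v)) for k,v in c.items()}
    if save: cv2.imwrite('pics/%s.png'%save,c['pixels'])
    return c
def ray(c,u,v,n):
    K=c['camera_matrix']; x=(u-K[0,2])/K[0,0]; y=(v-K[1,2])/K[1,1]
    if n=='wrist':
        r=np.hypot(x,y); s=np.sin(r)/r if r>1e-9 else 1; d=np.array([x*s,y*s,np.cos(r)])
    else: d=np.array([x,y,1.])
    R=c['R']; return -R.T@c['t'], R.T@d
def onz(c,u,v,n,z):
    o,d=ray(c,u,v,n); return o+d*(z-o[2])/d[2]
def depth(c,n):
    # world points for all pixels
    K=c['camera_matrix']; v,u=np.mgrid[0:384,0:512]; x=(u-K[0,2])/K[0,0]; y=(v-K[1,2])/K[1,1]; z=c['range_z']
    if n=='wrist':
        r=np.hypot(x,y)+1e-9; f=np.tan(r)/r; x=x*f;y=y*f
    P=np.stack([x*z,y*z,z],-1); W=(P-c['t'])@c['R']; W[z<=0]=np.nan; return W
def st():
    s=arm.observe(); return s
E
python3 - <<'E'
from h import *
for n in('side','top','wrist'):
    c=shot(n,n+'0'); print(n,(-c['R'].T@c['t']).round(),c['camera_matrix'].round(1).tolist(),c['R'].round(3).tolist())
s=arm.observe(); print(s, arm.tips_ahead)
E
```

```text
pics
side [391. 830. 915.] [[481.2, 0.0, 254.9], [0.0, 481.2, 188.4], [0.0, 0.0, 1.0]] [[-0.969, -0.246, -0.007], [-0.166, 0.671, -0.723], [0.182, -0.699, -0.691]]
top [ 523.   46. 1345.] [[500.1, 0.0, 262.5], [0.0, 500.1, 186.6], [0.0, 0.0, 1.0]] [[-0.017, -1.0, 0.012], [-0.998, 0.017, -0.058], [0.058, -0.013, -0.998]]
wrist [ 292. -471.  384.] [[297.3, 0.0, 257.6], [0.0, 297.3, 193.9], [0.0, 0.0, 1.0]] [[0.416, -0.909, -0.003], [-0.879, -0.403, 0.255], [-0.233, -0.104, -0.967]]
{'clock': 0.15, 'joint_positions': array([-1.34479639e+00,  2.59180458e-01,  1.53578270e+00,  1.29589074e-05,
        1.34803857e+00, -2.02778875e-01]), 'qvel': array([-0.00171186, -0.00125998, -0.00348876,  0.00165437,  0.00056395,
       -0.00117907]), 'joint_torque': array([ 3.45596804e-03, -4.37641454e+01, -2.84233761e+01,  7.18966406e-02,
        3.79222375e-02, -1.02884035e-04]), 'tool_pos': array([ 228.60783403, -499.77328622,  207.82575573]), 'eef_rot': array([-3.14021499e+00, -2.96152356e-04,  4.28775741e-01]), 'contact_force': array([-0.42878229,  0.39790954, -0.60383267]), 'torque': array([-0.01679795, -0.04530185, -0.00243395]), 'gripper_force': 0.0, 'finger_gap': 0.9997761920018388} 14.0
```

View pics/top0.png

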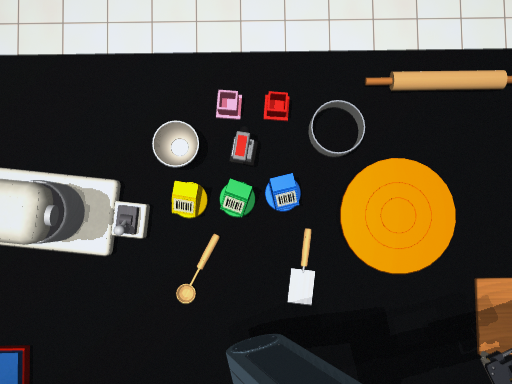

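View pics/side0.png

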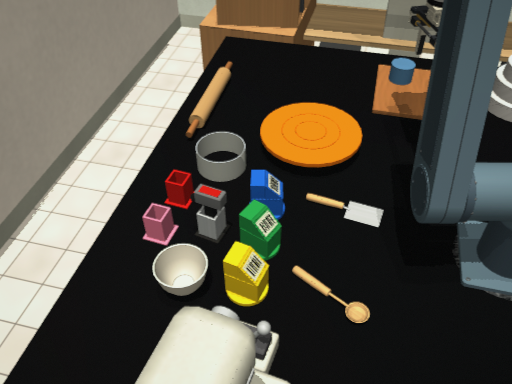

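Top view: the bins are yellow (186,199), green (237,198) and blue (283,192). The mixer pod and toggle are at (130,220), the turntable at (398,216), the bowl at (176,144) and the collar at (337,128). The spoon is at (200,270) and the spatula at (302,270).

Three holder-shaped things: pink (229,103), red (277,105), and a grey steel cup with the scanner's head in it (242,148). The steel one is the one meant. I'll confirm it in an enlarged crop.

```bash
cat >> h.py <<'E'
HUE={'blue':(100,125),'green':(50,80),'yellow':(22,35)}
BOX={'yellow':(160,170,215,225),'green':(212,170,258,225),'blue':(258,165,305,220)}
def bincloud(c,n,col,clip=None):
    h=cv2.cvtColor(c['pixels'],cv2.COLOR_BGR2HSV); lo,hi=HUE[col]
    m=cv2.inRange(h,(lo,110,50),(hi,255,255))
    k,l,s,ce=cv2.connectedComponentsWithStats(m)
    W=depth(c,n); best=None
    return m>0,W
E
python3 - <<'E'
from h import *
T=shot('top');S=shot('side')
cs={'top':T,'side':S}
W={n:depth(cs[n],n) for n in cs}
for col in HUE:
  for n in cs:
    m,w=bincloud(cs[n],n,col)
    ok=m&(w[...,0]>350)&(w[...,0]<650)&(w[...,1]>-100)&(w[...,1]<350)
    p=w[ok]; 
    top=p[p[:,2]>108]
    foot=p[p[:,2]<16]
    print(col,n,ok.sum(),'zmax',np.percentile(p[:,2],98).round(1),'top n',len(top),top.mean(0).round(1), end=' ')
    if len(top)>10:
        r=cv2.minAreaRect(top[:,:2].astype(np.float32)); print('rect',np.round(r[0],1),np.round(r[1],1),round(r[2],1),end=' ')
    q=w[ok&(w[...,2]>75)&(w[...,2]<108)]
    # slope normal fit
    if len(q)>20:
        A=np.c_[q[:,:2],np.ones(len(q))]; g=np.linalg.lstsq(A,q[:,2],rcond=None)[0]; print('slope yaw',np.degrees(np.arctan2(g[1],g[0])).round(1),np.hypot(g[0],g[1]).round(2),end='')
    print()
# scanner, holder, switch region
w=W['top']
for nm,(x0,y0,x1,y1) in {'scan':(225,125,262,170),'tog':(105,200,152,242)}.items():
    print(nm); print(w[y0:y1:3,x0:x1:3,2].round(0).astype(int))
# turntable
h=cv2.cvtColor(T['pixels'],cv2.COLOR_BGR2HSV); m=cv2.inRange(h,(8,180,150),(22,255,255))
k,l,s,ce=cv2.connectedComponentsWithStats(m); i=1+s[1:,4].argmax(); ps=w[l==i]; ps=ps[(ps[:,2]>45)]
print('tt',cv2.minEnclosingCircle(ps[:,:2].astype(np.float32)),np.median(ps[:,2]))
a=cv2.resize(T['pixels'][85:245,80:320],None,fx=3.3,fy=3.3,interpolation=cv2.INTER_CUBIC)
cv2.imwrite('pics/crop1.png',a[:600,:800])
E
```

```text
blue top 842 zmax 119.8 top n 414 [601.2 -20.6 115. ] rect [600.7 -20.7] [43.1 60.3] 11.9 slope yaw 1.1 0.48
blue side 972 zmax 117.7 top n 315 [602.  -14.3 114.7] rect [602.6 -16.6] [42.1 65.6] 13.2 slope yaw -24.4 0.2
green top 813 zmax 119.0 top n 415 [587.2  90.  114.5] rect [585.1  90.8] [60.  47.7] 70.4 slope yaw -16.4 0.62
green side 1454 zmax 117.7 top n 395 [588.5  95.6 114.8] rect [588.7  92.9] [65.  43.6] 68.3 slope yaw -33.4 0.19
yellow top 1032 zmax 119.0 top n 419 [587.9 220.4 114.6] rect [587.3 221. ] [60.5 43.3] 79.3 slope yaw 8.6 0.34
yellow side 2135 zmax 117.6 top n 502 [588.1 225.9 114.6] rect [587.5 224.7] [61.5 46.4] 79.6 slope yaw -35.7 0.24
scan
[[  0  -2  -4   4   5  -3   1  -2   1   0  -1   4  -4]
 [ -1  -5   3   4   4 112 112 116  -2  -3  -1   4   5]
 [  0  -1   0   4 139 141 129 124 105  -4   1   1   4]
 [  3  -3   1  -1 141 141 143 143 141   3  -1   2   2]
 [  2  -2  -7  -1 140 140 142 141 140   5   3   1  -3]
 [ -2  -3  -2  77 142 142 140 140 122  73  -3   0  -1]
 [ -1   0   3  75 140 142 143 136  29  71  10  -1  -2]
 [  4   5   0 141 136 141 145 139   7
[... 729 characters left out ...]
  45  30  -2]
 [ 50  45  41  44  73  78  74  74  73  70  70  51  45  39  22  -1]
 [ 42  47  41  45  68  77  81  84  78  70  68  43  46  44  20  -2]
 [ 46  41  40  44  66  74  85  80  81  68  73  51  51  42  17   2]
 [ 44  44  47  43  70  68 100  70  73  70  72  44  45  38   8  -1]
 [ 46  49  38  44 135 131 120  69  73  72  63  44  44  41   6  -1]
 [ 47  45  40 125 136 130 124  66  69  70  60  46  46  37   3  -3]
 [ 45  44  45  46 132 128 123  65  67  69  58  49  48  38  -3  -1]
 [ 47  46  37  19   1  -6   0  44  42  44  47  41  43  26   0  -4]
 [ 45  45  36  -3  -1  -2  -6  -2  -7   3   0   6   3   1   0  -1]]
tt ((518.8911743164062, -320.55364990234375), 150.42062377929688) 56.2582792789873
```

View pics/crop1.png

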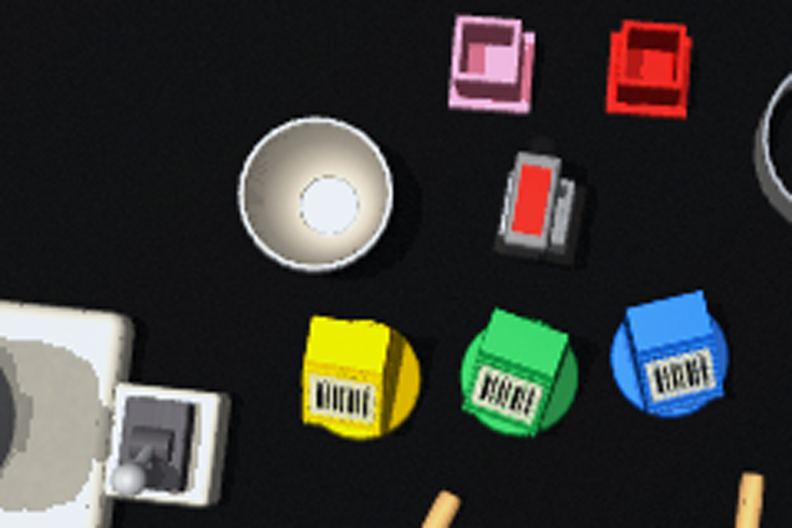

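The crop confirms it: the steel cup at crop (540,215) holds the scanner with its red top plate and its snout pointing up in the image. The pink and red cups are empty. The toggle ball at crop (128,478) leans towards the robot, so the mixer is on. First move: rise, turn the tool to yaw 90° and shut the fingers.

Call:
{"name": "drive_tool", "arguments": {"rows": [[[0, 0, -0.04, -0.0363], [0, 0, -0.04, -0.0363], [0, 0, -0.04, -0.0363], [0, 0, -0.04, -0.0363], [0, 0, -0.04, -0.0363]]], "grip": 1}}

```text
clock: 0.67
tool_pos: [228.7, -500.0, 309.3]
eef_rot: [-3.141, -0.0, 1.005]
contact_force: [-0.3, -0.5, 0.2]
finger_gap: 0.692
gripper_force: 0.0
```

Call:
{"name": "drive_tool", "arguments": {"rows": [[[0, 0, 0, -0.0363], [0, 0, 0, -0.0363], [0, 0, 0, -0.0363], [0, 0, 0, -0.0363], [0, 0, 0, -0.0363]]]}}

```text
clock: 1.08
tool_pos: [228.7, -500.1, 308.3]
eef_rot: [-3.142, -0.0, 1.575]
contact_force: [-0.4, -0.4, -0.7]
finger_gap: 0.332
gripper_force: 0.0
```

```bash
cat >> h.py <<'E'
def go(x,y,z,yaw=None):
    s=arm.observe(); p=s['tool_pos']; r=s['eef_rot']; R=Ro.from_euler('xyz',r).as_matrix()
    d=R.T@(np.array([x,y,z])-p); t=0
    if yaw is not None: t=-(((yaw-np.degrees(r[2]))+180)%360-180)
    print('now',p.round(1),np.degrees(r).round(1),'t',round(s['clock'],2),'F',np.round(s['contact_force'],1),'gap',round(s['finger_gap'],3),'| shift mm',d.round(1),'share',(d/500).round(4),'rows>=',np.ceil(np.abs(d).max()/41),'turn',round(t,2),round(t/180,4))
E
python3 - <<'E'
from h import *
T=shot('top');S=shot('side'); wt=depth(T,'top'); ws=depth(S,'side')
for n,w in(('top',wt),('side',ws)):
    ok=(w[...,0]>430)&(w[...,0]<570)&(w[...,1]>310)&(w[...,1]<415)&(w[...,2]>88)
    p=w[ok]; print(n,'toggle',len(p))
    for a in range(85,145,10):
        q=p[(p[:,2]>=a)&(p[:,2]<a+10)]
        if len(q): print(a,len(q),np.median(q,0).round(1),q.min(0).round(0),q.max(0).round(0))
ok=(wt[...,0]>430)&(wt[...,0]<600)&(wt[...,1]>290)&(wt[...,1]<400)&(wt[...,2]>60)&(wt[...,2]<85)
print('block',cv2.minAreaRect(wt[ok][:,:2].astype(np.float32)))
for n,c,w in(('top',T,wt),('side',S,ws)):
    h=cv2.cvtColor(c['pixels'],cv2.COLOR_BGR2HSV); m=(cv2.inRange(h,(0,150,100),(8,255,255))|cv2.inRange(h,(172,150,100),(180,255,255)))>0
    ok=m&(w[...,2]>125)&(w[...,0]>550)&(w[...,0]<750)&(w[...,1]>0)&(w[...,1]<180)
    v,u=np.nonzero(ok); r=cv2.minAreaRect(np.c_[u,v].astype(np.float32)); bx=cv2.boxPoints(r)
    P=np.array([onz(c,a,b,n,141)[:2] for a,b in bx]); print(n,'red plate',P.mean(0).round(1), np.linalg.norm(P-np.roll(P,1,0),axis=1).round(1),[round(float(np.degrees(np.arctan2(*(P[i]-P[i-1])[::-1]))),1) for i in range(4)], np.median(w[ok],0).round(1))
    ok=(w[...,2]>132)&(w[...,2]<152)&(w[...,0]>560)&(w[...,0]<750)&(w[...,1]>0)&(w[...,1]<160)
    print(' head',cv2.minAreaRect(w[ok][:,:2].astype(np.float32)))
    ok=(w[...,2]>55)&(w[...,2]<82)&(w[...,0]>560)&(w[...,0]<720)&(w[...,1]>30)&(w[...,1]<150)
    p=w[ok]; print(' cup',len(p),cv2.minAreaRect(p[:,:2].astype(np.float32)))
go(400,250,300,90)
E
```

```text
top toggle 112
85 5 [512.7 375.3  89. ] [510. 374.  88.] [515. 379.  93.]
95 10 [509.2 376.4 100. ] [505. 373.  96.] [513. 381. 102.]
105 3 [505.7 375.1 106.3] [503. 374. 106.] [508. 379. 112.]
115 16 [496.1 371.6 122.2] [482. 367. 116.] [506. 384. 125.]
125 69 [494.1 379.  130.5] [484. 368. 125.] [506. 391. 135.]
135 9 [491.8 378.  135.9] [489. 374. 135.] [499. 386. 137.]
side toggle 186
85 4 [509.5 384.4  91.7] [508. 381.  90.] [514. 385.  95.]
95 17 [507.6 384.6 100.3] [502. 380.  95.] [512. 387. 104.]
105 4 [506.8 384.2 106.6] [503. 382. 106.] [508. 386. 108.]
115 25 [491.8 391.7 122.8] [483. 383. 117.] [508. 395. 125.]
125 127 [494.6 386.6 131. ] [483. 373. 125.] [507. 396. 135.]
135 9 [494.3 382.6 135.6] [492. 377. 135.] [499. 386. 138.]
block ((519.7543334960938, 376.81036376953125), (50.40031433105469, 69.80364990234375), 83.43724822998047)
top red plate [694.3  80.7] [21.5 49.3 21.5 49.3] [79.6, -10.2, -100.4, 169.7] [694.3  80.1 142.3]
 head ((693.53662109375, 80.4612808227539), (33.73235321044922, 70.05927276611328), 79.84727478027344)
 cup 82 ((640.2371215820312, 81.30567932128906), (55.24360656738281, 158.90261840820312), 87.79505157470703)
side red plate [695.3  81.1] [51.  22.5 51.8 22. ] [-9.1, -83.1, 170.5, 95.1] [694.   82.5 142.7]
 head ((695.036376953125, 84.66862487792969), (37.164852142333984, 70.63917541503906), 78.3987045288086)
 cup 442 ((638.0750122070312, 93.76271057128906), (54.632930755615234, 167.01747131347656), 79.24805450439453)
now [ 228.7 -500.1  308.3] [-180.   -0.   90.] t 1.18 F [-0.   0.8 -0. ] gap 0.244 | shift mm [750.2 171.    8.5] share [1.5004 0.3421 0.017 ] rows>= 19.0 turn -0.02 -0.0001
```

Call:
{"name": "drive_tool", "arguments": {"rows": [[[0.08, 0.018, 0, 0], [0.08, 0.018, 0, 0], [0.08, 0.018, 0, 0], [0.08, 0.018, 0, 0], [0.08, 0.018, 0, 0]]]}}

```text
clock: 1.6
tool_pos: [274.0, -298.4, 308.3]
eef_rot: [3.141, -0.0, 1.564]
contact_force: [0.7, 0.2, 0.7]
finger_gap: 0.006
gripper_force: 0.0
```

Call:
{"name": "drive_tool", "arguments": {"rows": [[[0.08, 0.018, 0, 0], [0.08, 0.018, 0, 0], [0.08, 0.018, 0, 0], [0.08, 0.018, 0, 0], [0.08, 0.018, 0, 0]]]}}

```text
clock: 2.02
tool_pos: [319.1, -98.5, 308.7]
eef_rot: [3.141, 0.001, 1.564]
contact_force: [1.9, -0.7, 0.3]
finger_gap: 0.003
gripper_force: 0.0
```

Call:
{"name": "drive_tool", "arguments": {"rows": [[[0.08, 0.018, 0, 0], [0.08, 0.018, 0, 0], [0.08, 0.018, 0, 0], [0.08, 0.018, 0, 0], [0.08, 0.018, 0, 0]]]}}

```text
clock: 2.43
tool_pos: [364.4, 101.8, 308.8]
eef_rot: [3.14, 0.0, 1.565]
contact_force: [1.3, -0.6, 0.4]
finger_gap: 0.002
gripper_force: 0.0
```

Call:
{"name": "drive_tool", "arguments": {"rows": [[[0.08, 0.018, 0, 0], [0.08, 0.018, 0, 0], [0.08, 0.018, 0, 0], [0.08, 0.018, 0, 0], [0.08, 0.018, 0, 0]]]}}

```text
clock: 2.85
tool_pos: [409.7, 301.9, 308.5]
eef_rot: [3.141, -0.0, 1.566]
contact_force: [1.2, -0.5, 0.1]
finger_gap: 0.01
gripper_force: 0.0
```

Call:
{"name": "drive_tool", "arguments": {"rows": [[[0.08, 0.018, 0, 0], [0.08, 0.018, 0, 0], [0, 0, 0, 0]]]}}

```text
clock: 3.1
tool_pos: [428.3, 385.4, 306.1]
eef_rot: [-3.139, -0.002, 1.57]
contact_force: [-0.7, -1.6, -0.8]
finger_gap: 0.004
gripper_force: 0.0
```

```bash
python3 -c "
from h import *
go(430,386,122,90)"
```

```text
now [428.3 385.4 306.1] [-1.799e+02 -1.000e-01  8.990e+01] t 3.1 F [-0.7 -1.6 -0.8] gap 0.004 | shift mm [  0.3   2.1 184.1] share [0.0006 0.0042 0.3682] rows>= 5.0 turn -0.07 -0.0004
```

Call:
{"name": "drive_tool", "arguments": {"rows": [[[0, 0, 0.0737, 0], [0, 0, 0.0737, 0], [0, 0, 0.0737, 0], [0, 0, 0.0737, 0], [0, 0, 0.0737, 0]]]}}

```text
clock: 3.52
tool_pos: [427.8, 379.0, 122.8]
eef_rot: [3.141, -0.0, 1.565]
contact_force: [-0.3, -0.0, 0.0]
finger_gap: 0.003
gripper_force: 0.0
```

Call:
{"name": "drive_tool", "arguments": {"rows": [[[0, 0.03, 0, 0], [-0.003, 0.03, 0, 0], [-0.003, 0.03, 0, 0], [-0.003, 0.02, 0, 0], [-0.003, 0.02, 0, 0]]]}}

```text
clock: 3.93
tool_pos: [493.7, 372.9, 124.2]
eef_rot: [-3.141, 0.0, 1.567]
contact_force: [-0.3, 0.4, 1.0]
finger_gap: 0.002
gripper_force: 0.1
```

Call:
{"name": "drive_tool", "arguments": {"rows": [[[-0.002, 0.02, 0, 0], [-0.002, 0.014, 0, 0], [-0.002, 0.012, 0, 0], [0, 0, 0, 0]]]}}

```text
clock: 4.27
tool_pos: [517.3, 370.0, 124.3]
eef_rot: [3.141, -0.0, 1.568]
contact_force: [0.1, 0.4, -0.2]
finger_gap: 0.005
gripper_force: 0.0
```

```bash
cat >> h.py <<'E'
def tog():
  for n in('top','side'):
    w=depth(shot(n),n); ok=(w[...,0]>430)&(w[...,0]<600)&(w[...,1]>340)&(w[...,1]<410)&(w[...,2]>95)&(w[...,2]<145)
    p=w[ok]; print(n,'ball',len(p),np.median(p,0).round(1),p.min(0).round(0),p.max(0).round(0))
E
python3 -c "
from h import *
tog(); go(528,374,122,90)"
```

```text
top ball 2 [498.7 369.3 134.2] [482. 360. 125.] [516. 379. 144.]
side ball 217 [497.8 385.1 131.1] [483. 373.  96.] [529. 396. 145.]
now [515.9 370.3 124.1] [-180.     0.    89.9] t 4.37 F [ 0.6  0.2 -0.4] gap 0.004 | shift mm [ 3.7 12.1  2.1] share [0.0074 0.0242 0.0042] rows>= 1.0 turn -0.11 -0.0006
```

```bash
python3 -c "
from h import *
c=shot('side'); cv2.imwrite('pics/s1.png',cv2.resize(c['pixels'][250:384,150:350],None,fx=4,fy=4,interpolation=2))"
```

```text
(no output)
```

View pics/s1.png

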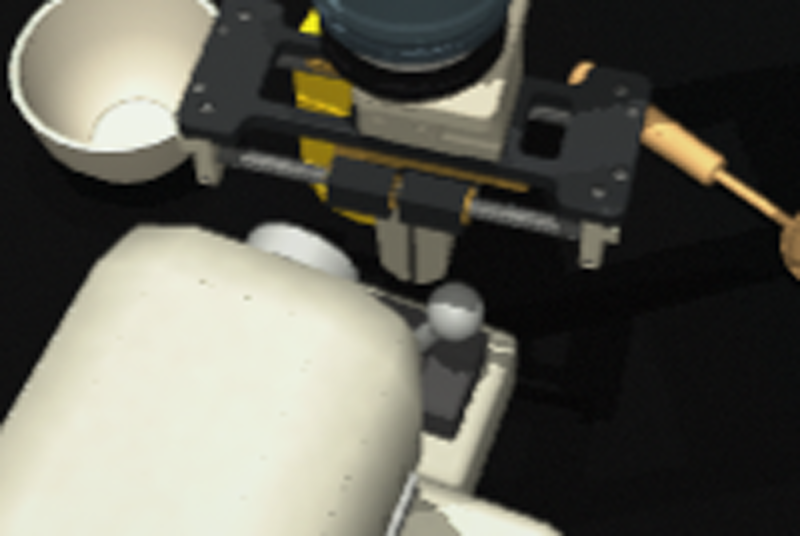

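The fingers went past on the near side of the ball, at crop (415,270) against the ball at (455,310), so the toggle is still on. I'll back out, move over to the ball's y and push again.

Call:
{"name": "drive_tool", "arguments": {"rows": [[[-0.004, -0.06, 0, 0], [0, -0.06, 0, 0], [0, -0.06, 0, 0], [0.016, 0, 0, 0], [0.018, 0, 0, 0]]]}}

```text
clock: 4.83
tool_pos: [424.3, 385.8, 124.7]
eef_rot: [-3.141, 0.0, 1.57]
contact_force: [0.3, 0.4, -0.3]
finger_gap: 0.006
gripper_force: 0.0
```

```bash
python3 -c "
from h import *
tog(); go(428,386,120,90)"
```

```text
top ball 62 [494.1 374.2 127.5] [482. 367.  98.] [510. 383. 138.]
side ball 191 [494.8 386.3 129.8] [430. 372.  95.] [512. 398. 145.]
now [426.9 387.3 124.9] [ 1.799e+02 -1.000e-01  9.000e+01] t 4.93 F [ 0.6  0.1 -0.4] gap 0.003 | shift mm [-1.3  1.1  4.9] share [-0.0027  0.0021  0.0099] rows>= 1.0 turn -0.01 -0.0001
```

Call:
{"name": "drive_tool", "arguments": {"rows": [[[-0.004, 0.03, 0.01, 0], [0, 0.03, 0, 0], [-0.002, 0.025, 0, 0], [-0.002, 0.02, 0, 0], [-0.002, 0.02, 0, 0]]]}}

```text
clock: 5.35
tool_pos: [488.2, 380.4, 121.7]
eef_rot: [-3.138, -0.001, 1.568]
contact_force: [-20.2, -5.1, 42.7]
finger_gap: 0.002
gripper_force: 22.3
```

Call:
{"name": "drive_tool", "arguments": {"rows": [[[-0.002, 0.02, 0, 0], [-0.002, 0.02, 0, 0], [-0.002, 0.02, 0, 0], [0, 0, 0, 0]]]}}

```text
clock: 5.68
tool_pos: [526.8, 377.6, 125.6]
eef_rot: [3.127, -0.005, 1.567]
contact_force: [3.9, -2.9, 22.5]
finger_gap: 0.006
gripper_force: 9.6
```

```bash
python3 -c "
from h import *
tog(); go(524,378,120,90)"
```

```text
top ball 11 [529.9 365.1 127.3] [523. 363.  95.] [542. 376. 139.]
side ball 58 [528.  385.6 135.5] [514. 374. 104.] [546. 388. 144.]
now [526.3 377.8 125.5] [179.2  -0.3  89.8] t 5.78 F [ 3.5 -2.6 21.2] gap 0.005 | shift mm [ 0.2 -2.4  5.5] share [ 0.0003 -0.0048  0.011 ] rows>= 1.0 turn -0.2 -0.0011
```

The upward force suggests the fingertips rode up onto the ball. I'll lift and look.

Call:
{"name": "drive_tool", "arguments": {"rows": [[[0, 0, -0.06, 0], [0, -0.06, -0.06, 0], [0, -0.08, 0, 0], [0, -0.08, 0, 0], [0, 0, 0, 0]]]}}

```text
clock: 6.2
tool_pos: [403.0, 376.6, 178.5]
eef_rot: [-3.136, 0.001, 1.571]
contact_force: [-0.8, 0.0, 0.3]
finger_gap: 0.002
gripper_force: 0.0
```

```bash
python3 -c "
from h import *
tog(); go(428,382,110,90)
c=shot('side'); cv2.imwrite('pics/s2.png',cv2.resize(c['pixels'][250:384,150:350],None,fx=4,fy=4,interpolation=2))"
```

```text
top ball 98 [534.8 373.8 132.9] [520. 363.  96.] [547. 387. 142.]
side ball 118 [531.8 379.4 134.7] [523. 367. 103.] [547. 389. 140.]
now [409.  377.4 179. ] [180.  -0.  90.] t 6.3 F [0.2 0.3 0.2] gap 0.006 | shift mm [ 4.6 18.9 69. ] share [0.0093 0.0379 0.1381] rows>= 2.0 turn -0.04 -0.0002
```

View pics/s2.png

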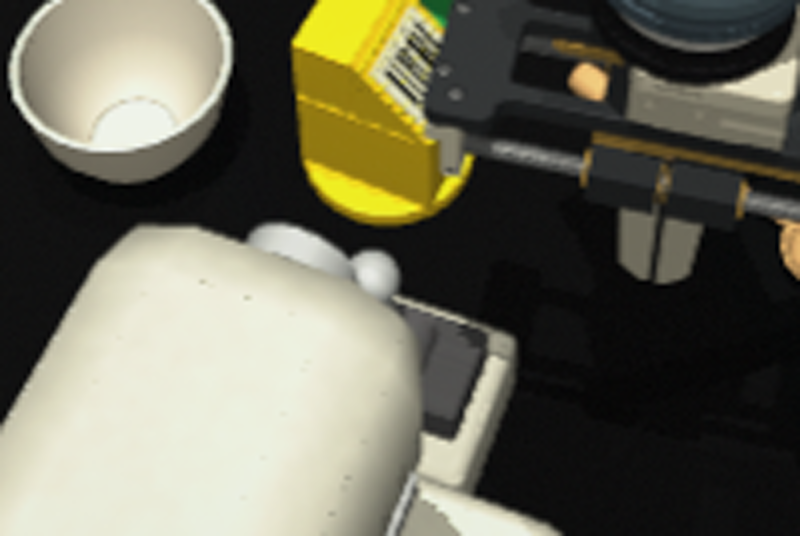

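The ball is now past centre, at x ≈ 534. Off should be around x ≈ 551, so I'll go lower and push the rest of the way.

Call:
{"name": "drive_tool", "arguments": {"rows": [[[0.01, 0.02, 0.067, 0], [0, 0.02, 0.067, 0], [0, 0.06, 0, 0], [0, 0.06, 0, 0], [0, 0, 0, 0]]]}}

```text
clock: 6.77
tool_pos: [496.4, 381.3, 110.1]
eef_rot: [3.138, 0.0, 1.565]
contact_force: [0.5, 0.5, 0.9]
finger_gap: 0.005
gripper_force: 0.0
```

Call:
{"name": "drive_tool", "arguments": {"rows": [[[0, 0.02, 0, 0], [-0.002, 0.02, 0, 0], [-0.002, 0.016, 0, 0], [0, 0, 0, 0]]]}}

```text
clock: 7.1
tool_pos: [519.1, 380.0, 111.7]
eef_rot: [3.14, -0.0, 1.568]
contact_force: [-0.4, -0.5, -0.5]
finger_gap: 0.005
gripper_force: 0.0
```

```bash
python3 -c "
from h import *
tog(); go(530,378,112,90)"
```

```text
top ball 23 [544.5 364.8 125.6] [518. 362.  98.] [554. 372. 130.]
side ball 125 [523.  388.3 135.1] [503. 367. 123.] [551. 391. 145.]
now [517.4 380.3 111.8] [180.   -0.   89.9] t 7.2 F [ 0.3  0.7 -0.2] gap 0.007 | shift mm [-2.3 12.6 -0.2] share [-0.0045  0.0252 -0.0004] rows>= 1.0 turn -0.11 -0.0006
```

Call:
{"name": "drive_tool", "arguments": {"rows": [[[0, 0.012, 0, 0], [0, 0.012, 0, 0], [0, 0, 0, 0]]]}}

```text
clock: 7.45
tool_pos: [528.5, 380.6, 112.1]
eef_rot: [-3.14, -0.0, 1.569]
contact_force: [-4.3, 0.5, 2.7]
finger_gap: 0.008
gripper_force: 2.4
```

Call:
{"name": "drive_tool", "arguments": {"rows": [[[0, 0.01, 0, 0], [0, 0, 0, 0]]]}}

```text
clock: 7.62
tool_pos: [528.8, 380.6, 111.9]
eef_rot: [-3.131, 0.001, 1.57]
contact_force: [-16.5, 0.2, 10.6]
finger_gap: 0.003
gripper_force: 9.7
```

```bash
python3 -c "
from h import *
tog(); go(530,378,112,90)"
```

```text
top ball 22 [545.7 364.2 123. ] [530. 361.  96.] [557. 374. 135.]
side ball 64 [523.3 389.4 138.3] [514. 368. 126.] [554. 391. 145.]
now [528.8 380.6 112. ] [-1.794e+02  1.000e-01  9.000e+01] t 7.72 F [-15.7  -0.6  10.7] gap 0.002 | shift mm [-2.6  1.2 -0. ] share [-0.0053  0.0025 -0.0001] rows>= 1.0 turn -0.03 -0.0001
```

The toggle is against its stop: 16 N and no further travel. I'll back off and swing round to the scanner, opening the fingers and turning.

Call:
{"name": "drive_tool", "arguments": {"rows": [[[0, -0.06, 0, 0], [0, -0.07, 0, 0], [0, -0.02, -0.06, 0], [0, 0, -0.07, 0.0397], [0, 0, -0.07, 0.0397]]]}}

```text
clock: 8.13
tool_pos: [457.5, 380.3, 212.3]
eef_rot: [-3.14, 0.001, 1.316]
contact_force: [1.1, -0.3, 0.9]
finger_gap: 0.003
gripper_force: 0.0
```

Call:
{"name": "drive_tool", "arguments": {"rows": [[[0, 0, -0.07, 0.0397], [0, 0, -0.07, 0.0397], [0, 0, -0.07, 0.0397], [0, 0, 0, 0.0397], [0, 0, 0, 0.0397]]], "grip": -1}}

```text
clock: 8.55
tool_pos: [460.6, 381.2, 320.5]
eef_rot: [3.14, -0.007, 0.69]
contact_force: [-0.1, -0.2, -0.6]
finger_gap: 0.312
gripper_force: 0.0
```

Call:
{"name": "drive_tool", "arguments": {"rows": [[[0, 0, 0, 0.0397], [0, 0, 0, 0.0397], [0, 0, 0, 0.0397], [0, 0, 0, 0.0397], [0, 0, 0, 0.0397]]]}}

```text
clock: 8.97
tool_pos: [459.5, 380.5, 317.0]
eef_rot: [-3.141, -0.001, 0.067]
contact_force: [0.8, -0.4, 0.5]
finger_gap: 0.669
gripper_force: 0.0
```

Call:
{"name": "drive_tool", "arguments": {"rows": [[[0, 0, 0, 0.0397], [0, 0, 0, 0.0397], [0, 0, 0, 0]]]}}

```text
clock: 9.22
tool_pos: [459.5, 380.5, 317.0]
eef_rot: [-3.141, -0.001, -0.181]
contact_force: [-0.5, -0.2, 0.2]
finger_gap: 0.886
gripper_force: 0.0
```

```bash
python3 -c "
from h import *
tog(); go(630,90,300,-10)"
```

```text
top ball 100 [546.9 371.7 127.9] [530. 360.  96.] [559. 384. 139.]
side ball 46 [541.7 373.6 128.2] [536. 364. 105.] [554. 382. 134.]
now [459.4 380.5 316.9] [-180.    -0.    -9.9] t 9.32 F [ 0.1 -0.1  0.1] gap 0.966 | shift mm [218.  256.9  16.9] share [0.4361 0.5138 0.0339] rows>= 7.0 turn 0.1 0.0006
```

The ball now sits at x ≈ 547. That mirrors its on position (494) about the block's centre (520), so the switch is off. Next, over to the scanner.

Call:
{"name": "drive_tool", "arguments": {"rows": [[[0.06, 0.07, 0, 0], [0.06, 0.07, 0, 0], [0.06, 0.07, 0, 0], [0.06, 0.07, 0, 0], [0.06, 0.07, 0, 0]]]}}

```text
clock: 9.73
tool_pos: [565.5, 199.3, 317.0]
eef_rot: [-3.141, -0.001, -0.172]
contact_force: [0.5, 0.5, 0.1]
finger_gap: 1.0
gripper_force: 0.0
```

Call:
{"name": "drive_tool", "arguments": {"rows": [[[0.06, 0.07, 0, 0], [0.06, 0.07, 0, 0], [0.02, 0.02, 0, 0], [0, 0, 0, 0], [0, 0, 0, 0]]]}}

```text
clock: 10.15
tool_pos: [615.2, 117.0, 316.3]
eef_rot: [-3.141, 0.001, -0.176]
contact_force: [-0.6, -0.0, 0.1]
finger_gap: 1.004
gripper_force: 0.0
```

```bash
cat >> h.py <<'E'
def redplate(c,n,z=141):
    h=cv2.cvtColor(c['pixels'],cv2.COLOR_BGR2HSV); m=(cv2.inRange(h,(0,150,100),(8,255,255))|cv2.inRange(h,(172,150,100),(180,255,255)))
    w=depth(c,n); ok=(m>0)&(w[...,2]>120)&(w[...,2]<160)&(w[...,0]>500)
    v,u=np.nonzero(ok); P=np.array([onz(c,a,b,n,z)[:2] for a,b in zip(u,v)]).astype(np.float32); r=cv2.minAreaRect(P)
    print(n,'plate',len(P),np.round(r[0],1),np.round(r[1],1),round(r[2],1),'z',np.median(w[ok][:,2]).round(1))
def bins(c,n,ycl={'blue':(-150,60),'green':(20,170),'yellow':(150,330)},xr=(450,720)):
    w=depth(c,n); h=cv2.cvtColor(c['pixels'],cv2.COLOR_BGR2HSV); out={}
    for col,(lo,hi) in HUE.items():
        m=cv2.inRange(h,(lo,100,40),(hi,255,255)); m=cv2.morphologyEx(m,cv2.MORPH_CLOSE,np.ones((9,9)))
        ok=(m>0)&(w[...,0]>xr[0])&(w[...,0]<xr[1])&(w[...,1]>ycl[col][0])&(w[...,1]<ycl[col][1])
        t=w[ok&(w[...,2]>110)&(w[...,2]<122)]
        if len(t)<30: print(n,col,'none'); continue
        r=cv2.minAreaRect(t[:,:2].astype(np.float32)); a=r[2]
        if r[1][0]>r[1][1]: a+=90
        a=(a+90)%180-90
        # white label pixels
        lab=(h[...,1]<70)&(h[...,2]>120)&ok&(w[...,2]>72)&(w[...,2]<114)
        lab2=(h[...,1]<90)&ok&(w[...,2]>72)&(w[...,2]<114)
        l=w[lab2]; lc=cv2.minAreaRect(l[:,:2].astype(np.float32)) if len(l)>10 else None
        ca,sa=np.cos(np.radians(a)),np.sin(np.radians(a))
        f=lambda q: np.array([q[0]*ca+q[1]*sa,-q[0]*sa+q[1]*ca])
        T=np.array([f(q) for q in t]); hi_x=np.percentile(T[:,0],98)
        print(n,col,'yaw',round(a,1),'top',np.round(r[0],1),np.round(sorted(r[1]),1),'z',np.median(t[:,2]).round(1),'label',None if lc is None else (np.round(lc[0],1),np.round(sorted(lc[1]),1),np.median(l[:,2]).round(1)),end=' ')
        if lc is not None: q=f(lc[0]); o=(q[0]+17.5,q[1]); print('org(label)',np.round([o[0]*ca-o[1]*sa,o[0]*sa+o[1]*ca],1),end=' ')
        q=np.mean([f(r[0])],0); o=(hi_x-40,q[1]); print('org(top)',np.round([o[0]*ca-o[1]*sa,o[0]*sa+o[1]*ca],1))
E
python3 -c "
from h import *
go(630,90,300,-10)
for n in('wrist','top','side'):
    c=shot(n,n+'1'); redplate(c,n); bins(c,n)"
```

```text
now [615.2 117.  316.3] [-1.80e+02  1.00e-01 -1.01e+01] t 10.15 F [-0.6 -0.   0.1] gap 1.004 | shift mm [19.3 24.  16.3] share [0.0386 0.0481 0.0325] rows>= 1.0 turn -0.11 -0.0006
wrist plate 659 [694.1  81.9] [18.8 46.5] 80.1 z 141.9
wrist blue yaw 12.7 top [602.5 -19. ] [42.  59.5] z 115.0 label (array([565.5, -28. ]), array([15.8, 57.2]), np.float64(90.5)) org(label) [582.6 -24.2] org(top) [583.1 -23.4]
wrist green yaw -21.3 top [589.  91.] [40.9 60.5] z 114.9 label (array([552.6, 104.9]), array([33.8, 52.8]), np.float64(97.7)) org(label) [568.9  98.6] org(top) [569.7  98.6]
wrist yellow yaw -9.4 top [589.2 222.2] [41.  61.8] z 115.1 label None org(top) [569.  225.5]Traceback (most recent call last):
  File "<string>", line 5, in <module>
    c=shot(n,n+'1'); redplate(c,n); bins(c,n)
                     ~~~~~~~~^^^^^
  File "h.py", line 45, in redplate
    v,u=np.nonzero(ok); P=np.array([onz(c,a,b,n,z)[:2] for a,b in zip(u,v)]).astype(np.float32); r=cv2.minAreaRect(P)
                                                                                                   ~~~~~~~~~~~~~~~^^^
cv2.error: OpenCV(4.12.0) /io/opencv/modules/imgproc/src/convhull.cpp:143: error: (-215:Assertion failed) total >= 0 && (depth == CV_32F || depth == CV_32S) in function 'convexHull'
```

View pics/wrist1.png

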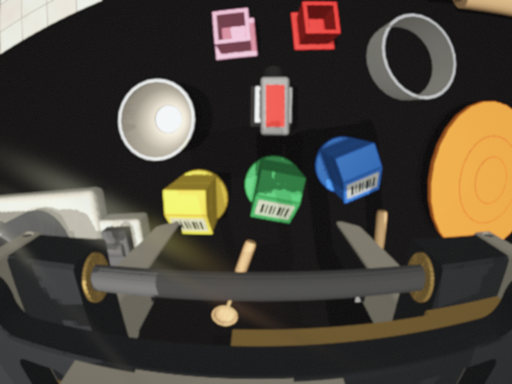

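The wrist view shows the scanner head at (273,105), blue (350,168), green (275,190) and yellow (196,200), all clear. I'll go down onto the scanner head.

```bash
python3 -c "
from h import *
go(694,81.3,118,-10)"
```

```text
now [614.5 118.8 316.9] [-180.    0.  -10.] t 10.25 F [ 0.1 -0.6  0.4] gap 0.998 | shift mm [ 84.8  23.3 198.8] share [0.1697 0.0465 0.3976] rows>= 5.0 turn 0.01 0.0
```

Call:
{"name": "drive_tool", "arguments": {"rows": [[[0.06, 0.016, 0.02, 0], [0.06, 0.016, 0.06, 0], [0.05, 0.0145, 0.06, 0], [0, 0, 0.06, 0], [0, 0, 0, 0]]]}}

```text
clock: 10.67
tool_pos: [690.1, 81.6, 209.6]
eef_rot: [3.14, 0.013, -0.175]
contact_force: [-1.9, -0.2, -1.9]
finger_gap: 1.0
gripper_force: 0.0
```

```bash
python3 -c "
from h import *
go(694,81.3,118,-10)"
```

```text
now [690.1  81.6 209.6] [179.9   0.8 -10. ] t 10.67 F [-1.9 -0.2 -1.9] gap 1.0 | shift mm [ 5.  -0.5 91.6] share [ 0.0101 -0.001   0.1831] rows>= 3.0 turn -0.01 -0.0001
```

Call:
{"name": "drive_tool", "arguments": {"rows": [[[0.002, 0, 0.06, 0], [0, 0, 0.06, 0], [0, 0, 0.04, 0], [0, 0, 0.016, 0], [0, 0, 0, 0]]]}}

```text
clock: 11.08
tool_pos: [693.3, 81.7, 129.3]
eef_rot: [3.142, 0.002, -0.174]
contact_force: [-0.4, 0.5, 0.2]
finger_gap: 0.999
gripper_force: 0.0
```

Call:
{"name": "drive_tool", "arguments": {"rows": [[[0, 0, 0, 0], [0, 0, 0, 0]]]}}

```text
clock: 11.25
tool_pos: [696.0, 80.6, 132.8]
eef_rot: [-3.141, -0.004, -0.176]
contact_force: [0.2, -0.2, 0.3]
finger_gap: 0.998
gripper_force: 0.0
```

```bash
python3 -c "
from h import *
go(694,81.3,118,-10)"
```

```text
now [696.   80.6 132.8] [-180.    -0.2  -10.1] t 11.25 F [ 0.2 -0.2  0.3] gap 0.998 | shift mm [-2.1 -0.3 14.8] share [-0.0043 -0.0007  0.0295] rows>= 1.0 turn -0.07 -0.0004
```

Call:
{"name": "drive_tool", "arguments": {"rows": [[[-0.004, 0, 0.015, 0], [0, 0, 0.014, 0], [0, 0, 0, 0], [0, 0, 0, 0]]]}}

```text
clock: 11.58
tool_pos: [692.2, 80.2, 114.6]
eef_rot: [3.141, 0.001, -0.177]
contact_force: [0.0, -0.5, -0.0]
finger_gap: 1.004
gripper_force: 0.0
```

Call:
{"name": "drive_tool", "arguments": {"rows": [[[0, 0, 0, 0], [0, 0, 0, 0], [0, 0, 0, 0], [0, 0, 0, 0], [0, 0, 0, 0]]], "grip": 1, "squeeze": 30}}

```text
clock: 12.0
tool_pos: [692.8, 80.2, 115.4]
eef_rot: [-3.142, -0.0, -0.177]
contact_force: [1.0, 0.4, -0.3]
finger_gap: 0.691
gripper_force: 0.0
```

Call:
{"name": "drive_tool", "arguments": {"rows": [[[0, 0, 0, 0], [0, 0, 0, 0], [0, 0, 0, 0], [0, 0, 0, 0], [0, 0, 0, 0]]]}}

```text
clock: 12.42
tool_pos: [692.7, 80.3, 115.2]
eef_rot: [-3.141, 0.0, -0.177]
contact_force: [0.2, -0.2, -0.2]
finger_gap: 0.361
gripper_force: 29.9
```

```bash
python3 -c "
from h import *
go(694,81.3,118,-10)"
```

```text
now [692.7  80.3 115.2] [-180.     0.   -10.1] t 12.42 F [ 0.2 -0.2 -0.2] gap 0.361 | shift mm [ 1.1 -1.2 -2.8] share [ 0.0021 -0.0025 -0.0056] rows>= 1.0 turn -0.13 -0.0007
```

Gripped at 33.6 mm, as the head should be. Now lift it straight out.

Call:
{"name": "drive_tool", "arguments": {"rows": [[[0, 0, -0.02, 0], [0, 0, -0.05, 0], [0, 0, -0.07, 0], [0, 0, -0.07, 0], [0, 0, -0.07, 0]]]}}

```text
clock: 12.83
tool_pos: [692.2, 80.2, 256.9]
eef_rot: [3.141, 0.001, -0.177]
contact_force: [1.4, -0.9, -1.5]
finger_gap: 0.367
gripper_force: 29.9
```

Call:
{"name": "drive_tool", "arguments": {"rows": [[[-0.04, 0, 0, -0.032], [-0.04, 0, 0, -0.032], [-0.04, 0, 0, -0.032], [-0.04, 0, 0, -0.032], [0, 0, 0, 0]]]}}

```text
clock: 13.25
tool_pos: [609.8, 82.5, 256.3]
eef_rot: [-3.141, 0.002, 0.231]
contact_force: [0.7, -0.5, -2.0]
finger_gap: 0.362
gripper_force: 29.9
```

```bash
cat >> h.py <<'E'
# scan target TCP for bin origin, yaw (deg); dx = scanner origin ahead of TCP, dz
def scanT(x,y,a,dx=4.4):
    c,s=np.cos(np.radians(a)),np.sin(np.radians(a)); k=-(17.5+56.57)-41-dx
    return x+k*c,y+k*s,92.5+56.57+14.2,a
E
python3 -c "
from h import *
for n in('wrist','top','side'):
    c=shot(n,n+'2'); bins(c,n)
go(*scanT(583,-23.8,12.5))"
```

```text
wrist blue yaw 12.9 top [602.6 -18.9] [41.6 60.6] z 114.9 label (array([573.5, -26.1]), array([14.6, 51.9]), np.float64(105.1)) org(label) [590.5 -22.2] org(top) [582.8 -23.4]
wrist green yaw 86.6 top [597.  117.6] [15.3 40.7] z 114.6 label (array([561.4, 127. ]), array([ 4.6, 33.2]), np.float64(84.5)) org(label) [562.5 144.5] org(top) [594.9  83.8]
wrist yellow yaw -11.0 top [589.2 222.1] [41.8 60.4] z 115.2 label (array([554.3, 229.1]), array([23.6, 52.6]), np.float64(104.4)) org(label) [571.5 225.8] org(top) [569.6 225.9]
top blue yaw 14.9 top [598.7 -21.5] [44.9 60.3] z 115.1 label (array([564.9, -29.2]), array([28.7, 49.7]), np.float64(94.2)) org(label) [581.8 -24.7] org(top) [578.3 -26.9]
top green yaw 5.7 top [573.5  87.2] [34.2 62.9] z 114.6 label (array([553.2, 103.5]), array([28.4, 49.5]), np.float64(93.7)) org(label) [570.6 105.3] org(top) [548.2  84.7]
top yellow yaw 80.0 top [591.5 238.8] [24.2 41.3] z 114.9 label (array([554.2, 244.7]), array([15.5, 27.1]), np.float64(92.9)) org(label) [557.2 261.9] org(top) [586.5 210.4]
side blue yaw 13.2 top [596.6   3.8] [ 44.6 108.1] z 115.1 label (array([567. , -28.7]), array([28.4, 55.2]), np.float64(93.7)) org(label) [584.  -24.7] org(top) [ 5.788e+02 -4.000e-01]
side green yaw -21.1 top [588.2  93.3] [44.3 62.2] z 115.3 label (array([555.2, 104.8]), array([31.3, 54.2]), np.float64(86.7)) org(label) [571.5  98.5] org(top) [570.2 100.2]
side yellow yaw -13.8 top [588.2 224.3] [46.1 62.6] z 115.2 label (array([552.5, 229.3]), array([28.5, 53. ]), np.float64(94.3)) org(label) [569.5 225.2] org(top) [569.7 228.9]
now [613.7  82.3 256. ] [ 1.80e+02 -1.00e-01  1.28e+01] t 13.4 F [-0.6 -0.1 -1.4] gap 0.361 | shift mm [-173.    95.9   92.5] share [-0.3461  0.1919  0.1851] rows>= 5.0 turn 0.31 0.0017
```

View pics/wrist2.png

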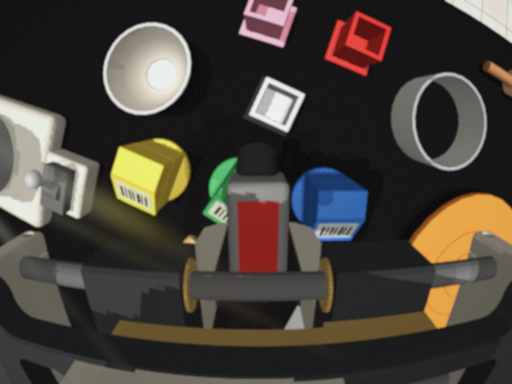

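The wrist view shows the scanner held square in the fingers, the steel cup empty at (277,105), and the bins where they were. On to the blue scan pose.

Call:
{"name": "drive_tool", "arguments": {"rows": [[[-0.0692, 0.0384, 0, 0], [-0.0692, 0.0384, 0, 0], [-0.0692, 0.0384, 0, 0], [-0.0692, 0.0384, 0, 0], [-0.0692, 0.0384, 0, 0]]]}}

```text
clock: 13.82
tool_pos: [465.6, -51.0, 255.2]
eef_rot: [3.141, -0.0, 0.224]
contact_force: [0.6, -1.0, -1.1]
finger_gap: 0.36
gripper_force: 29.9
```

Call:
{"name": "drive_tool", "arguments": {"rows": [[[0, 0, 0.06, 0], [0, 0, 0.06, 0], [0, 0, 0.06, 0], [0, 0, 0, 0], [0, 0, 0, 0]]]}}

```text
clock: 14.23
tool_pos: [465.8, -49.9, 164.6]
eef_rot: [-3.14, 0.003, 0.224]
contact_force: [0.6, 0.4, -1.2]
finger_gap: 0.363
gripper_force: 30.0
```

```bash
cat >> h.py <<'E'
def lens():
    # measure the grey/red scanner plate in tool frame from the side+top cams: centre & yaw
    s=arm.observe()
    for n in('top','side'):
        c=shot(n); w=depth(c,n); p=s['tool_pos']; h=cv2.cvtColor(c['pixels'],cv2.COLOR_BGR2HSV)
        m=(cv2.inRange(h,(0,150,80),(8,255,255))|cv2.inRange(h,(172,150,80),(180,255,255)))>0
        d=w-p; ok=m&(np.hypot(d[...,0],d[...,1])<60)&(np.abs(d[...,2])<40)
        print(n,'plate px',ok.sum(), np.nanmedian(d[ok],0).round(1) if ok.any() else '')
        bins(c,n)
E
python3 -c "
from h import *
go(*scanT(583,-23.8,12.7)); lens()
c=shot('side'); cv2.imwrite('pics/s3.png',cv2.resize(c['pixels'][120:270,180:400],None,fx=3.5,fy=3.5,interpolation=2))"
```

```text
now [465.8 -49.9 164.6] [-179.9    0.2   12.8] t 14.23 F [ 0.6  0.4 -1.2] gap 0.363 | shift mm [0.6 0.3 1.3] share [0.0012 0.0006 0.0026] rows>= 1.0 turn 0.14 0.0008
top plate px 0 
top blue yaw 11.8 top [600.5 -21.1] [44.  59.6] z 115.5 label (array([564.9, -28.9]), array([28.6, 49.2]), np.float64(95.7)) org(label) [582.  -25.3] org(top) [582.  -24.9]
top green yaw -21.0 top [585.8  90.5] [45.3 59.6] z 114.9 label (array([553.3, 103.5]), array([28.5, 49.5]), np.float64(94.5)) org(label) [569.6  97.2] org(top) [568.7  97. ]
top yellow yaw -10.5 top [585.6 221.3] [46.4 60.5] z 115.0 label (array([551.5, 227.6]), array([27.6, 48.4]), np.float64(93.6)) org(label) [568.7 224.4] org(top) [568.3 224.5]
side plate px 22 [12.5  8.7 28.8]
side blue yaw 14.6 top [596.1   3. ] [ 44.4 105.8] z 115.2 label (array([566.5, -26.9]), array([28.4, 55.2]), np.float64(92.5)) org(label) [583.5 -22.5] org(top) [578.9  -1.5]
side green yaw -18.6 top [589.1  93.8] [43.8 63.2] z 115.3 label (array([553.9, 105.4]), array([31.2, 53.2]), np.float64(86.4)) org(label) [570.5  99.9] org(top) [570.2 100.1]
side yellow yaw -13.0 top [588.8 223.9] [44.5 60.9] z 115.4 label (array([552.4, 229. ]), array([28.6, 51. ]), np.float64(94.5)) org(label) [569.5 225. ] org(top) [569.1 228.5]
```

View pics/s3.png

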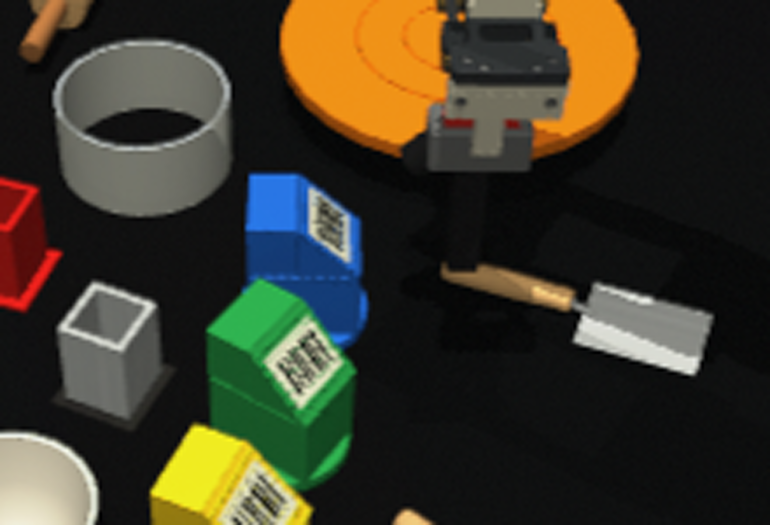

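The scanner is upright, crop (470,160), with the snout facing the blue label at (330,225). I'll hold here for about 2.4 s.

Call:
{"name": "drive_tool", "arguments": {"rows": [[[0.001, 0, 0.002, 0], [0, 0, 0, 0], [0, 0, 0, 0], [0, 0, 0, 0], [0, 0, 0, 0]]]}}

```text
clock: 14.8
tool_pos: [466.7, -49.8, 164.5]
eef_rot: [3.141, -0.0, 0.225]
contact_force: [-0.4, 0.5, -2.6]
finger_gap: 0.361
gripper_force: 30.0
```

Call:
{"name": "drive_tool", "arguments": {"rows": [[[0, 0, 0, 0], [0, 0, 0, 0], [0, 0, 0, 0], [0, 0, 0, 0], [0, 0, 0, 0]]]}}

```text
clock: 15.22
tool_pos: [466.5, -49.8, 164.2]
eef_rot: [-3.142, 0.0, 0.225]
contact_force: [0.5, 0.3, -1.5]
finger_gap: 0.362
gripper_force: 30.0
```

Call:
{"name": "drive_tool", "arguments": {"rows": [[[0, 0, 0, 0], [0, 0, 0, 0], [0, 0, 0, 0], [0, 0, 0, 0], [0, 0, 0, 0]]]}}

```text
clock: 15.63
tool_pos: [466.6, -49.8, 164.2]
eef_rot: [-3.142, 0.0, 0.225]
contact_force: [-0.0, -0.1, -1.8]
finger_gap: 0.365
gripper_force: 30.0
```

Call:
{"name": "drive_tool", "arguments": {"rows": [[[0, 0, 0, 0], [0, 0, 0, 0], [0, 0, 0, 0], [0, 0, 0, 0], [0, 0, 0, 0]]]}}

```text
clock: 16.05
tool_pos: [466.6, -49.8, 164.2]
eef_rot: [3.142, -0.0, 0.225]
contact_force: [-0.5, -0.4, -1.5]
finger_gap: 0.36
gripper_force: 30.0
```

Call:
{"name": "drive_tool", "arguments": {"rows": [[[0, 0, 0, 0], [0, 0, 0, 0], [0, 0, 0, 0], [0, 0, 0, 0], [0, 0, 0, 0]]]}}

```text
clock: 16.47
tool_pos: [466.6, -49.8, 164.2]
eef_rot: [-3.142, -0.0, 0.225]
contact_force: [-0.3, -0.6, -1.7]
finger_gap: 0.363
gripper_force: 30.0
```

Call:
{"name": "drive_tool", "arguments": {"rows": [[[0, 0, 0, 0], [0, 0, 0, 0], [0, 0, 0, 0], [0, 0, 0, 0], [0, 0, 0, 0]]]}}

```text
clock: 16.88
tool_pos: [466.5, -49.8, 164.2]
eef_rot: [-3.142, 0.0, 0.225]
contact_force: [0.0, 0.2, -1.6]
finger_gap: 0.362
gripper_force: 30.0
```

```bash
python3 -c "
from h import *
for n in('top','side'): bins(shot(n),n)
go(*scanT(569.5,98.5,-20.7))"
```

```text
top blue yaw 13.7 top [599.9 -20.9] [44.6 60.5] z 115.2 label (array([564.9, -29.3]), array([28.6, 49.4]), np.float64(95.0)) org(label) [581.9 -25.2] org(top) [581.9 -25.3]
top green yaw -22.2 top [587.1  90. ] [43.1 60. ] z 115.1 label (array([553.2, 103.5]), array([28.5, 49.5]), np.float64(93.4)) org(label) [569.4  96.9] org(top) [568.9  97.4]
top yellow yaw -10.4 top [587.2 220.9] [43.2 60.4] z 115.0 label (array([551.5, 227.6]), array([27.6, 47.9]), np.float64(94.4)) org(label) [568.7 224.4] org(top) [568.2 224.4]
side blue yaw 14.5 top [596.8   4.8] [ 42.3 108.4] z 115.2 label (array([566.8, -28.8]), array([28.4, 56.3]), np.float64(90.2)) org(label) [583.7 -24.5] org(top) [578.5   0. ]
side green yaw -21.8 top [586.7  93.4] [46.4 61.3] z 115.2 label (array([554.5, 104.6]), array([30.4, 54.2]), np.float64(85.6)) org(label) [570.8  98.1] org(top) [570.1 100. ]
side yellow yaw -10.7 top [588.7 224.2] [44.3 61. ] z 115.2 label (array([552.4, 228.3]), array([28.6, 50.7]), np.float64(93.5)) org(label) [569.6 225.1] org(top) [569.4 227.8]
now [466.5 -49.8 164.2] [-180.     0.    12.9] t 16.98 F [-0.6 -0.9 -2. ] gap 0.364 | shift mm [  34.  -187.7    0.9] share [ 0.0679 -0.3754  0.0019] rows>= 5.0 turn 33.6 0.1867
```

Blue has been held steady. On to green.

Call:
{"name": "drive_tool", "arguments": {"rows": [[[-0.06, 0, 0, 0.038], [0, 0, 0, 0.038], [0, 0, 0, 0.038], [0, 0, 0, 0.038], [0, 0, 0, 0.038]]]}}

```text
clock: 17.4
tool_pos: [437.3, -56.6, 164.4]
eef_rot: [-3.142, -0.0, -0.378]
contact_force: [-0.5, -1.0, -1.8]
finger_gap: 0.361
gripper_force: 30.0
```

Call:
{"name": "drive_tool", "arguments": {"rows": [[[0, 0, 0, 0], [0, 0, 0, 0]]]}}

```text
clock: 17.57
tool_pos: [437.3, -56.5, 164.3]
eef_rot: [-3.142, -0.0, -0.368]
contact_force: [-0.2, 0.2, -1.5]
finger_gap: 0.368
gripper_force: 30.0
```

```bash
python3 -c "
from h import *
go(*scanT(569.5,98.3,-21.2))"
```

```text
now [437.3 -56.5 164.3] [-180.    -0.   -21.1] t 17.57 F [-0.2  0.2 -1.5] gap 0.368 | shift mm [ -51.9 -192.2    1. ] share [-0.1037 -0.3844  0.002 ] rows>= 5.0 turn 0.11 0.0006
```

Call:
{"name": "drive_tool", "arguments": {"rows": [[[-0.021, -0.077, 0, 0], [-0.021, -0.077, 0, 0], [-0.021, -0.077, 0, 0], [-0.021, -0.077, 0, 0], [-0.02, -0.0764, 0.002, 0]]]}}

```text
clock: 17.98
tool_pos: [458.7, 143.3, 163.5]
eef_rot: [-3.141, -0.001, -0.368]
contact_force: [0.1, 0.0, -2.2]
finger_gap: 0.365
gripper_force: 30.0
```

Call:
{"name": "drive_tool", "arguments": {"rows": [[[0, 0, 0, 0], [0, 0, 0, 0], [0, 0, 0, 0], [0, 0, 0, 0]]]}}

```text
clock: 18.32
tool_pos: [458.6, 140.4, 163.1]
eef_rot: [3.141, 0.0, -0.371]
contact_force: [-0.1, -0.4, -1.5]
finger_gap: 0.365
gripper_force: 30.0
```

```bash
python3 -c "
from h import *
for n in('top','side'): bins(shot(n),n)
go(*scanT(569.5,98.3,-21.2))"
```

```text
top blue yaw 13.0 top [599.6 -21.3] [45.5 59.7] z 115.5 label (array([564.8, -29. ]), array([28.7, 49.5]), np.float64(95.0)) org(label) [581.9 -25.1] org(top) [582.1 -25.4]
top green yaw -21.1 top [585.9  90.6] [44.9 60. ] z 115.0 label (array([553.2, 103.4]), array([28.4, 49.4]), np.float64(93.9)) org(label) [569.5  97.1] org(top) [568.9  97.2]
top yellow yaw -10.5 top [586.4 221.5] [45.4 60.4] z 114.6 label (array([551.5, 227.7]), array([27.6, 48.6]), np.float64(93.7)) org(label) [568.7 224.5] org(top) [568.4 224.9]
side blue yaw 14.7 top [597.2   3.2] [ 42.2 109.9] z 115.4 label (array([574.1, -29.3]), array([28.3, 53.5]), np.float64(100.3)) org(label) [591.1 -24.8] org(top) [578.9  -1.6]
side green yaw -21.5 top [588.3  93.1] [45.5 61. ] z 115.1 label (array([554.5, 104.5]), array([30.9, 53. ]), np.float64(86.6)) org(label) [570.8  98.1] org(top) [570.5 100.1]
side yellow yaw -9.7 top [589.5 224.5] [41.9 61.7] z 115.3 label (array([552.5, 228.4]), array([28.3, 52.1]), np.float64(94.1)) org(label) [569.8 225.5] org(top) [569.3 228. ]
now [458.8 140.  163.2] [180.    0.  -21.4] t 18.42 F [ 1.3  0.1 -0.7] gap 0.363 | shift mm [-1.1 -1.1 -0.1] share [-0.0023 -0.0023 -0.0001] rows>= 1.0 turn -0.18 -0.001
```

Call:
{"name": "drive_tool", "arguments": {"rows": [[[-0.002, -0.002, 0, 0], [0, 0, 0, 0], [0, 0, 0, 0], [0, 0, 0, 0], [0, 0, 0, 0]]]}}

```text
clock: 18.83
tool_pos: [458.1, 142.5, 163.3]
eef_rot: [3.142, -0.0, -0.372]
contact_force: [0.7, -0.6, -1.5]
finger_gap: 0.359
gripper_force: 30.0
```

Call:
{"name": "drive_tool", "arguments": {"rows": [[[0, 0, 0, 0], [0, 0, 0, 0], [0, 0, 0, 0], [0, 0, 0, 0], [0, 0, 0, 0]]]}}

```text
clock: 19.25
tool_pos: [458.1, 142.8, 163.2]
eef_rot: [3.142, 0.0, -0.372]
contact_force: [-0.3, -0.7, -1.7]
finger_gap: 0.36
gripper_force: 30.0
```

Call:
{"name": "drive_tool", "arguments": {"rows": [[[0, 0, 0, 0], [0, 0, 0, 0], [0, 0, 0, 0], [0, 0, 0, 0], [0, 0, 0, 0]]]}}

```text
clock: 19.67
tool_pos: [458.1, 142.8, 163.2]
eef_rot: [-3.142, -0.0, -0.372]
contact_force: [-0.8, 0.2, -2.5]
finger_gap: 0.364
gripper_force: 30.0
```

Call:
{"name": "drive_tool", "arguments": {"rows": [[[0, 0, 0, 0], [0, 0, 0, 0], [0, 0, 0, 0], [0, 0, 0, 0], [0, 0, 0, 0]]]}}

```text
clock: 20.08
tool_pos: [458.1, 142.7, 163.2]
eef_rot: [-3.142, -0.0, -0.372]
contact_force: [-0.1, 0.1, -2.0]
finger_gap: 0.362
gripper_force: 30.0
```

Call:
{"name": "drive_tool", "arguments": {"rows": [[[0, 0, 0, 0], [0, 0, 0, 0], [0, 0, 0, 0], [0, 0, 0, 0], [0, 0, 0, 0]]]}}

```text
clock: 20.5
tool_pos: [458.1, 142.8, 163.2]
eef_rot: [-3.142, 0.0, -0.372]
contact_force: [0.1, 0.1, -1.6]
finger_gap: 0.364
gripper_force: 30.0
```

Call:
{"name": "drive_tool", "arguments": {"rows": [[[0, 0, 0, 0], [0, 0, 0, 0], [0, 0, 0, 0], [0, 0, 0, 0], [0, 0, 0, 0]]]}}

```text
clock: 20.92
tool_pos: [458.1, 142.8, 163.2]
eef_rot: [-3.142, 0.0, -0.372]
contact_force: [0.1, 0.5, -1.6]
finger_gap: 0.362
gripper_force: 30.0
```

```bash
python3 -c "
from h import *
for n in('top','side'): bins(shot(n),n)
go(*scanT(569.3,225.2,-10.5))"
```

```text
top blue yaw 12.7 top [600.3 -21.1] [44.3 59.7] z 115.5 label (array([565. , -29.1]), array([28.8, 49.4]), np.float64(94.4)) org(label) [582.  -25.3] org(top) [581.9 -25.3]
top green yaw -20.8 top [586.4  90.2] [43.8 60. ] z 114.9 label (array([553.3, 103.4]), array([28.5, 49.4]), np.float64(95.9)) org(label) [569.7  97.2] org(top) [568.8  96.9]
top yellow yaw -10.6 top [586.4 220.9] [44.9 60.3] z 115.1 label (array([551.5, 227.8]), array([27.5, 48.7]), np.float64(93.6)) org(label) [568.7 224.6] org(top) [568.2 224.3]
side blue yaw 13.2 top [603. -18.] [42.2 64.3] z 115.2 label (array([566.8, -28.7]), array([28.3, 52. ]), np.float64(100.9)) org(label) [583.8 -24.7] org(top) [584.  -22.5]
side green yaw -22.4 top [588.8  92.9] [42.8 63.3] z 115.2 label (array([554.2, 103.6]), array([30.5, 53.5]), np.float64(85.4)) org(label) [570.4  96.9] org(top) [570.1 100.6]
side yellow yaw -12.0 top [588.5 223.8] [45.  62.3] z 115.2 label (array([552.6, 228.1]), array([29. , 51.6]), np.float64(94.0)) org(label) [569.8 224.5] org(top) [569.5 227.8]
now [458.1 142.8 163.2] [-180.     0.   -21.3] t 21.02 F [ 0.2  0.  -1.7] gap 0.365 | shift mm [-43.7 -94.8  -0.1] share [-8.740e-02 -1.897e-01 -1.000e-04] rows>= 3.0 turn -10.8 -0.06
```

Call:
{"name": "drive_tool", "arguments": {"rows": [[[-0.0437, -0.06, 0, 0], [-0.0437, -0.06, 0, 0], [0, -0.0697, 0, 0], [0, 0, 0, -0.03], [0, 0, 0, -0.03]]]}}

```text
clock: 21.43
tool_pos: [451.9, 248.9, 163.1]
eef_rot: [-3.141, -0.0, -0.176]
contact_force: [-0.3, -0.2, -1.7]
finger_gap: 0.364
gripper_force: 30.0
```

Call:
{"name": "drive_tool", "arguments": {"rows": [[[0, 0, 0, 0], [0, 0, 0, 0], [0, 0, 0, 0], [0, 0, 0, 0]]]}}

```text
clock: 21.77
tool_pos: [451.9, 246.6, 163.3]
eef_rot: [3.142, -0.0, -0.186]
contact_force: [-0.3, -0.2, -1.9]
finger_gap: 0.359
gripper_force: 30.0
```

```bash
python3 -c "
from h import *
for n in('top','side'): bins(shot(n),n)
go(*scanT(569.3,225.2,-10.5))"
```

```text
top blue yaw 12.6 top [599.9 -21.1] [44.7 59.5] z 115.4 label (array([564.9, -29. ]), array([28.6, 49.1]), np.float64(95.6)) org(label) [582.  -25.2] org(top) [581.9 -25.1]
top green yaw -20.5 top [585.6  90.6] [45.4 60. ] z 115.2 label (array([553.1, 103.3]), array([28.4, 49.2]), np.float64(96.3)) org(label) [569.5  97.2] org(top) [568.6  96.9]
top yellow yaw -10.5 top [586.2 221.2] [45.2 60.2] z 114.9 label (array([551.6, 227.4]), array([27.6, 48.7]), np.float64(93.4)) org(label) [568.8 224.2] org(top) [568.4 224.5]
side blue yaw 13.1 top [596.4   4.9] [ 44.6 108.1] z 115.2 label (array([567. , -28.9]), array([28.3, 58.9]), np.float64(90.5)) org(label) [584.1 -25. ] org(top) [578.5   0.7]
side green yaw -23.1 top [589.1  92.5] [45.8 62.5] z 115.1 label (array([554., 104.]), array([30.3, 51.3]), np.float64(85.3)) org(label) [570.1  97.1] org(top) [570.7 100.4]
side yellow yaw -10.1 top [588.2 223.8] [43.4 62.6] z 115.3 label (array([552.6, 229.6]), array([28.7, 53. ]), np.float64(93.9)) org(label) [569.8 226.6] org(top) [569.3 227.2]
now [451.9 246.6 163.3] [-180.    -0.   -10.6] t 21.87 F [-0.2  0.2 -1.3] gap 0.363 | shift mm [-0.2 -0.3  0.1] share [-0.0003 -0.0006  0.0001] rows>= 1.0 turn -0.1 -0.0006
```

Call:
{"name": "drive_tool", "arguments": {"rows": [[[0, 0, 0, 0], [0, 0, 0, 0], [0, 0, 0, 0], [0, 0, 0, 0], [0, 0, 0, 0]]]}}

```text
clock: 22.28
tool_pos: [451.8, 247.0, 163.3]
eef_rot: [-3.142, -0.0, -0.183]
contact_force: [0.0, -0.0, -1.7]
finger_gap: 0.363
gripper_force: 30.0
```

Call:
{"name": "drive_tool", "arguments": {"rows": [[[0, 0, 0, 0], [0, 0, 0, 0], [0, 0, 0, 0], [0, 0, 0, 0], [0, 0, 0, 0]]]}}

```text
clock: 22.7
tool_pos: [451.8, 247.0, 163.2]
eef_rot: [-3.142, 0.0, -0.183]
contact_force: [-1.0, -0.6, -1.8]
finger_gap: 0.365
gripper_force: 30.0
```

Call:
{"name": "drive_tool", "arguments": {"rows": [[[0, 0, 0, 0], [0, 0, 0, 0], [0, 0, 0, 0], [0, 0, 0, 0], [0, 0, 0, 0]]]}}

```text
clock: 23.12
tool_pos: [451.8, 247.0, 163.2]
eef_rot: [-3.142, 0.0, -0.183]
contact_force: [1.8, -0.3, -1.5]
finger_gap: 0.361
gripper_force: 30.0
```

Call:
{"name": "drive_tool", "arguments": {"rows": [[[0, 0, 0, 0], [0, 0, 0, 0], [0, 0, 0, 0], [0, 0, 0, 0], [0, 0, 0, 0]]]}}

```text
clock: 23.53
tool_pos: [451.8, 247.0, 163.2]
eef_rot: [-3.142, -0.0, -0.183]
contact_force: [0.1, -0.5, -2.7]
finger_gap: 0.363
gripper_force: 30.0
```

Call:
{"name": "drive_tool", "arguments": {"rows": [[[0, 0, 0, 0], [0, 0, 0, 0], [0, 0, 0, 0], [0, 0, 0, 0], [0, 0, 0, 0]]]}}

```text
clock: 23.95
tool_pos: [451.8, 247.0, 163.2]
eef_rot: [-3.142, -0.0, -0.183]
contact_force: [-0.5, -0.9, -2.0]
finger_gap: 0.363
gripper_force: 30.0
```

Call:
{"name": "drive_tool", "arguments": {"rows": [[[0, 0, 0, 0], [0, 0, 0, 0], [0, 0, 0, 0], [0, 0, 0, 0], [0, 0, 0, 0]]]}}

```text
clock: 24.37
tool_pos: [451.8, 247.0, 163.2]
eef_rot: [3.142, 0.0, -0.183]
contact_force: [-0.3, -0.7, -1.9]
finger_gap: 0.365
gripper_force: 30.0
```

```bash
python3 -c "
from h import *
for n in('top','side'): bins(shot(n),n)
go(451.9,246.6,265,-10.1); go(692.7,80.3,265,-10.1)"
```

```text
top blue yaw 12.1 top [600.4 -21.1] [43.7 59.7] z 115.4 label (array([564.7, -29. ]), array([28.5, 49. ]), np.float64(96.8)) org(label) [581.8 -25.3] org(top) [581.8 -25.1]
top green yaw -20.1 top [586.4  90.3] [44.6 59.8] z 115.2 label (array([553.2, 103.6]), array([28.4, 49.7]), np.float64(95.1)) org(label) [569.7  97.6] org(top) [568.7  96.8]
top yellow yaw -10.9 top [586.  221.3] [46.  60.5] z 115.1 label (array([551.5, 227.6]), array([27.5, 48.4]), np.float64(93.9)) org(label) [568.7 224.3] org(top) [568.4 224.7]
side blue yaw 13.2 top [597.5   5.3] [ 42.1 107.8] z 115.3 label (array([566.6, -28.4]), array([28.5, 56.3]), np.float64(90.7)) org(label) [583.6 -24.4] org(top) [578.5   0.8]
side green yaw -20.0 top [588.3  94. ] [46.3 62.4] z 115.2 label (array([553.5, 105.4]), array([30.8, 53.1]), np.float64(86.2)) org(label) [569.9  99.4] org(top) [570.1 100.6]
side yellow yaw -9.9 top [587.7 224.5] [45.8 62.3] z 115.1 label (array([552.9, 229.2]), array([28.8, 51.9]), np.float64(94.3)) org(label) [570.1 226.2] org(top) [569.3 227.7]
now [451.8 247.  163.2] [180.    0.  -10.5] t 24.47 F [-0.6  0.3 -1.8] gap 0.365 | shift mm [ 1.000e-01  4.000e-01 -1.018e+02] share [ 0.0003  0.0007 -0.2036] rows>= 3.0 turn -0.4 -0.0022
now [451.8 247.  163.2] [180.    0.  -10.5] t 24.47 F [-0.6  0.3 -1.8] gap 0.365 | shift mm [ 267.2  120.  -101.8] share [ 0.5344  0.24   -0.2036] rows>= 7.0 turn -0.4 -0.0022
```

All three are scanned. Back to the holder: lift, cross over, settle, then lower.

Call:
{"name": "drive_tool", "arguments": {"rows": [[[0, 0, -0.068, -0.002], [0, 0, -0.068, 0], [0, 0, -0.068, 0], [0.07, 0.03, 0, 0], [0.07, 0.03, 0, 0]]]}}

```text
clock: 24.88
tool_pos: [516.6, 206.2, 269.0]
eef_rot: [-3.139, -0.006, -0.173]
contact_force: [0.8, 0.7, -2.7]
finger_gap: 0.363
gripper_force: 30.0
```

Call:
{"name": "drive_tool", "arguments": {"rows": [[[0.07, 0.03, 0, 0], [0.07, 0.03, 0, 0], [0.07, 0.03, 0, 0], [0.07, 0.03, 0, 0], [0.07, 0.03, 0, 0]]]}}

```text
clock: 25.3
tool_pos: [675.8, 99.3, 265.0]
eef_rot: [-3.142, 0.0, -0.177]
contact_force: [0.4, -0.4, -1.0]
finger_gap: 0.365
gripper_force: 30.0
```

Call:
{"name": "drive_tool", "arguments": {"rows": [[[0.044, 0.03, 0, 0], [0, 0, 0, 0], [0, 0, 0, 0], [0, 0, 0, 0], [0, 0, 0, 0]]]}}

```text
clock: 25.72
tool_pos: [692.7, 83.0, 265.4]
eef_rot: [-3.141, 0.0, -0.176]
contact_force: [0.5, 0.6, -2.0]
finger_gap: 0.361
gripper_force: 30.0
```

```bash
python3 -c "
from h import *
go(692.7,80.3,200,-10.1)
c=shot('wrist','w3')
K=depth(c,'wrist'); ok=(K[...,2]>66)&(K[...,2]<84)&(K[...,0]>630)&(K[...,0]<750)&(K[...,1]>30)&(K[...,1]<135)
p=K[ok]; print(len(p), p.min(0).round(0),p.max(0).round(0)); 
for n in('top','side'):
    w=depth(shot(n),n); ok=(w[...,2]>66)&(w[...,2]<84)&(w[...,0]>640)&(w[...,0]<740)&(w[...,1]>40)&(w[...,1]<125); p=w[ok]; print(n,len(p)); 
    if len(p)>10: print(cv2.minAreaRect(p[:,:2].astype(np.float32)))
"
```

```text
now [692.7  83.  265.4] [-180.     0.   -10.1] t 25.72 F [ 0.5  0.6 -2. ] gap 0.361 | shift mm [ 0.5  2.7 65.4] share [0.001  0.0054 0.1309] rows>= 2.0 turn 0.03 0.0002
40 [698.  51.  69.] [727. 100.  77.]
top 61
((677.9762573242188, 81.787353515625), (18.126380920410156, 51.59284210205078), 2.9392285346984863)
side 247
((699.0767211914062, 81.5887222290039), (53.92496109008789, 52.388824462890625), 79.48810577392578)
```

Call:
{"name": "drive_tool", "arguments": {"rows": [[[0.001, 0.004, 0.06, 0], [0, 0, 0.06, 0], [0, 0, 0.01, 0], [0, 0, 0, 0], [0, 0, 0, 0]]]}}

```text
clock: 26.28
tool_pos: [693.8, 80.3, 201.4]
eef_rot: [-3.141, -0.001, -0.176]
contact_force: [-0.7, 0.9, -1.7]
finger_gap: 0.365
gripper_force: 30.0
```

```bash
python3 -c "
from h import *
go(693.2,80.8,116,-10.1)"
```

```text
now [693.8  80.3 201.4] [-180.    -0.   -10.1] t 26.28 F [-0.7  0.9 -1.7] gap 0.365 | shift mm [-0.8 -0.4 85.4] share [-0.0016 -0.0007  0.1708] rows>= 3.0 turn -0.0 -0.0
```

Call:
{"name": "drive_tool", "arguments": {"rows": [[[0, 0, 0.04, 0], [0, 0, 0.04, 0], [0, 0, 0.04, 0], [0, 0, 0.03, 0], [0, 0, 0.015, 0]]]}}

```text
clock: 26.7
tool_pos: [694.0, 80.0, 118.0]
eef_rot: [-3.142, -0.001, -0.177]
contact_force: [-0.2, 0.1, -1.6]
finger_gap: 0.361
gripper_force: 30.0
```

Call:
{"name": "drive_tool", "arguments": {"rows": [[[0, 0, 0, 0], [0, 0, 0, 0], [0, 0, 0, 0]]]}}

```text
clock: 26.95
tool_pos: [695.1, 79.9, 120.1]
eef_rot: [-3.141, -0.004, -0.177]
contact_force: [-0.0, 0.1, -2.1]
finger_gap: 0.361
gripper_force: 30.0
```

Call:
{"name": "drive_tool", "arguments": {"rows": [[[-0.002, 0, 0.009, 0], [0, 0, 0, 0], [0, 0, 0, 0]]]}}

```text
clock: 27.2
tool_pos: [693.9, 80.2, 115.0]
eef_rot: [-3.141, -0.004, -0.177]
contact_force: [0.2, 0.4, 4.6]
finger_gap: 0.36
gripper_force: 30.0
```

Call:
{"name": "drive_tool", "arguments": {"rows": [[[0, 0, 0, 0], [0, 0, 0, 0], [0, 0, 0, 0], [0, 0, 0, 0], [0, 0, 0, 0]]], "grip": -1}}

```text
clock: 27.62
tool_pos: [692.5, 79.9, 112.9]
eef_rot: [3.141, 0.001, -0.177]
contact_force: [-0.3, -0.3, -0.1]
finger_gap: 0.666
gripper_force: 0.0
```

Call:
{"name": "drive_tool", "arguments": {"rows": [[[0, 0, 0, 0], [0, 0, 0, 0], [0, 0, 0, 0], [0, 0, 0, 0], [0, 0, 0, 0]]]}}

```text
clock: 28.03
tool_pos: [692.7, 80.0, 113.2]
eef_rot: [-3.142, 0.0, -0.177]
contact_force: [0.4, 0.1, 0.4]
finger_gap: 0.987
gripper_force: 0.0
```

Call:
{"name": "drive_tool", "arguments": {"rows": [[[0, 0, -0.03, 0], [0, 0, -0.06, 0], [0, 0, -0.07, 0], [0, 0, -0.07, 0], [0, 0, -0.07, 0]]]}}

```text
clock: 28.45
tool_pos: [692.4, 80.0, 264.7]
eef_rot: [3.142, 0.0, -0.177]
contact_force: [0.5, 0.9, 0.6]
finger_gap: 0.998
gripper_force: 0.0
```

Call:
{"name": "drive_tool", "arguments": {"rows": [[[-0.07, 0.04, -0.03, 0], [-0.07, 0.04, 0, 0], [-0.07, 0.04, 0, 0], [0, 0, 0, 0]]]}}

```text
clock: 28.78
tool_pos: [572.1, 39.0, 276.9]
eef_rot: [3.14, 0.007, -0.178]
contact_force: [0.9, -0.0, -0.8]
finger_gap: 0.999
gripper_force: 0.0
```

```bash
python3 -c "
from h import *
for n in('wrist','side'):
    c=shot(n,n+'4'); redplate(c,n); bins(c,n)
a=10*3.14159/180
go(582.9+10*np.cos(.222),-24+10*np.sin(.222),200,12.7)"
```

```text
wrist plate 741 [696.7  79.7] [18.3 46.3] 79.9 z 141.9
wrist blue yaw 12.6 top [602.5 -19.4] [41.4 60.3] z 115.0 label (array([566.5, -27.6]), array([30.4, 51. ]), np.float64(83.9)) org(label) [583.6 -23.8] org(top) [582.8 -23.8]
wrist green yaw -21.6 top [588.3  91.2] [41.9 59.6] z 115.1 label (array([554. , 105.2]), array([16.8, 57.5]), np.float64(107.0)) org(label) [570.3  98.7] org(top) [569.8  98.5]
wrist yellow yaw -11.2 top [589.  221.6] [41.  61.4] z 115.1 label (array([553.3, 228.6]), array([16.5, 55.1]), np.float64(99.0)) org(label) [570.5 225.2] org(top) [569.5 225.5]
side plate 141 [696.8  78.8] [21.6 49.2] 80.5 z 142.4
side blue yaw 14.6 top [597.    3.3] [ 42.5 111.5] z 115.0 label (array([567.2, -30.5]), array([28.4, 53.4]), np.float64(90.9)) org(label) [584.1 -26.1] org(top) [578.8  -1.4]
side green yaw -19.7 top [588.  93.] [46.6 62.5] z 115.3 label (array([554.2, 104. ]), array([30.7, 54. ]), np.float64(87.0)) org(label) [570.7  98.1] org(top) [570.2  99.3]
side yellow yaw -10.9 top [588.8 223.5] [43.4 63.5] z 115.4 label (array([553.1, 229.1]), array([28.8, 53.3]), np.float64(94.1)) org(label) [570.3 225.8] org(top) [569.3 227.3]
now [578.7  39.6 278.5] [-180.    -0.   -10.2] t 28.88 F [ 0.4  1.3 -0.5] gap 1.0 | shift mm [24.5 58.  78.5] share [0.0491 0.1159 0.1569] rows>= 2.0 turn -22.89 -0.1272
```

View pics/wrist4.png

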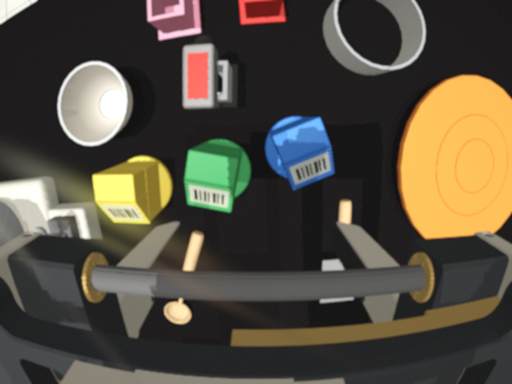

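The scanner is back upright in the steel cup: plate at wrist (200,78), top at z 142. All bins are unmoved. Now to grasp the blue bin.

Call:
{"name": "drive_tool", "arguments": {"rows": [[[0, 0, 0, -0.0318], [0, 0, 0, -0.0318], [0, 0, 0, -0.0318], [0, 0, 0, -0.0318], [0, 0.063, 0.05, 0]]]}}

```text
clock: 29.3
tool_pos: [590.8, 13.1, 258.0]
eef_rot: [3.14, -0.011, 0.233]
contact_force: [0.2, -0.5, 0.1]
finger_gap: 1.001
gripper_force: 0.0
```

Call:
{"name": "drive_tool", "arguments": {"rows": [[[0, 0.063, 0.06, 0], [0, 0, 0.04, 0], [0, 0, 0, 0], [0, 0, 0, 0]]]}}

```text
clock: 29.63
tool_pos: [594.1, -20.1, 203.0]
eef_rot: [-3.14, 0.002, 0.222]
contact_force: [-0.0, 0.2, -0.4]
finger_gap: 0.999
gripper_force: 0.0
```

```bash
cat >> h.py <<'E'
def G(x,y,a,z,k=10):
    r=np.radians(a); go(x+k*np.cos(r),y+k*np.sin(r),z,a)
E
python3 -c "
from h import *
G(582.9,-24,12.7,85)"
```

```text
now [594.1 -20.1 203. ] [-1.799e+02  1.000e-01  1.270e+01] t 29.63 F [-0.   0.2 -0.4] gap 0.999 | shift mm [ -1.6   1.5 118. ] share [-0.0032  0.003   0.2361] rows>= 3.0 turn 0.04 0.0002
```

Call:
{"name": "drive_tool", "arguments": {"rows": [[[-0.002, 0.003, 0.07, 0], [0, 0, 0.07, 0], [0, 0, 0.05, 0], [0, 0, 0.03, 0], [0, 0, 0.016, 0]]]}}

```text
clock: 30.05
tool_pos: [605.9, -26.9, 104.1]
eef_rot: [3.12, -0.028, 0.226]
contact_force: [-17.9, -3.7, 111.4]
finger_gap: 1.002
gripper_force: 55.5
```

Call:
{"name": "drive_tool", "arguments": {"rows": [[[0, 0, 0, 0], [0, 0, 0, 0], [0, 0, 0, 0], [0, 0, 0, 0], [0, 0, 0, 0]]], "grip": 1, "squeeze": 30}}

```text
clock: 30.47
tool_pos: [605.9, -31.3, 105.3]
eef_rot: [3.114, -0.027, 0.226]
contact_force: [-14.4, -21.9, 71.1]
finger_gap: 0.698
gripper_force: 35.7
```

Call:
{"name": "drive_tool", "arguments": {"rows": [[[0, 0, 0, 0], [0, 0, 0, 0], [0, 0, 0, 0]]]}}

```text
clock: 30.72
tool_pos: [609.9, -34.6, 107.5]
eef_rot: [3.107, -0.035, 0.225]
contact_force: [-8.0, -28.2, 75.2]
finger_gap: 0.48
gripper_force: 37.1
```

```bash
python3 -c "
from h import *
G(479,-390,12.7,285)"
```

```text
now [609.9 -34.6 107.5] [178.   -2.   12.9] t 30.72 F [ -8.  -28.2  75.2] gap 0.48 | shift mm [-190.7  323.4 -173.2] share [-0.3814  0.6468 -0.3463] rows>= 8.0 turn 0.21 0.0012
```

The fingers came down on something, so the bin was probably knocked in the meantime. I'll open, lift and look.

Call:
{"name": "drive_tool", "arguments": {"rows": [[[0, 0, -0.04, 0], [0, 0, -0.06, 0], [0, 0, -0.07, 0], [0, 0, -0.07, 0], [0, 0, -0.07, 0]]], "grip": -1}}

```text
clock: 31.13
tool_pos: [594.3, -21.0, 245.6]
eef_rot: [3.14, -0.004, 0.224]
contact_force: [1.2, -0.5, 0.6]
finger_gap: 0.792
gripper_force: 0.0
```

Call:
{"name": "drive_tool", "arguments": {"rows": [[[0, 0, 0, 0], [0, 0, 0, 0], [0, 0, 0, 0], [0, 0, 0, 0]]]}}

```text
clock: 31.47
tool_pos: [592.7, -21.3, 240.4]
eef_rot: [-3.141, 0.001, 0.224]
contact_force: [-0.9, -0.2, -0.1]
finger_gap: 0.996
gripper_force: 0.0
```

```bash
python3 -c "
from h import *
for n in('wrist','top','side'):
    c=shot(n,n+'5')
    if n!='side': bins(c,n)
go(582.9,-24,285,12.7)"
```

```text
wrist blue yaw 11.5 top [615.8 -46. ] [40.4 60. ] z 115.0 label None org(top) [595.9 -50.1]
wrist green yaw -21.0 top [588.5  90.5] [41.4 60.6] z 115.2 label (array([554.1, 104.3]), array([32.2, 53.2]), np.float64(106.1)) org(label) [570.4  98. ] org(top) [569.8  97.7]
wrist yellow yaw -10.5 top [589.1 221.7] [41.3 60.9] z 115.2 label (array([553. , 230.1]), array([33. , 54.3]), np.float64(96.1)) org(label) [570.2 226.9] org(top) [569.4 225.3]
top blue none
top green yaw -21.0 top [588.1  91. ] [41.6 57.3] z 115.0 label (array([553.3, 103.4]), array([28.4, 49.4]), np.float64(95.0)) org(label) [569.6  97.1] org(top) [569.1  98.3]
top yellow yaw -10.1 top [586.5 220.9] [45.  60.5] z 115.3 label (array([551.5, 227.6]), array([27.5, 47.7]), np.float64(94.1)) org(label) [568.7 224.5] org(top) [568.2 224.2]
now [592.5 -21.7 239.7] [-1.799e+02  1.000e-01  1.280e+01] t 31.62 F [-0.2 -0.4 -0. ] gap 0.996 | shift mm [ -9.9   0.1 -45.3] share [-0.0199  0.0002 -0.0905] rows>= 2.0 turn 0.08 0.0004
```

View pics/wrist5.png

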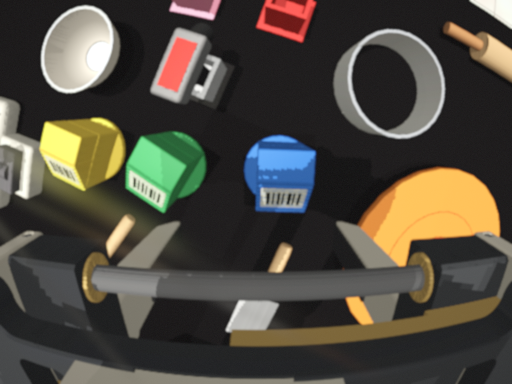

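Blue (wrist (282,175)) was knocked to about (596,−50) but stands upright; the rest are untouched. Re-aiming.

```bash
python3 -c "
from h import *
c=shot('wrist'); bins(c,'wrist'); G(595.9,-50.1,11.7,150)"
```

```text
wrist blue yaw 10.8 top [615.9 -45.9] [40.6 60. ] z 115.0 label None org(top) [595.9 -49.7]
wrist green yaw -20.5 top [588.7  90.7] [41.9 60.7] z 115.1 label (array([554.2, 104.7]), array([32.5, 53.7]), np.float64(105.5)) org(label) [570.6  98.6] org(top) [569.8  97.7]
wrist yellow yaw -10.6 top [589.  221.7] [42. 61.] z 115.2 label (array([552.7, 230. ]), array([28.7, 53.9]), np.float64(95.5)) org(label) [570.  226.8] org(top) [569.4 225.3]
now [592.5 -21.8 239.8] [-1.799e+02  1.000e-01  1.280e+01] t 31.67 F [ 0.1  1.3 -1. ] gap 0.997 | shift mm [ 7.2 28.7 89.8] share [0.0144 0.0573 0.1796] rows>= 3.0 turn 1.07 0.0059
```

Call:
{"name": "drive_tool", "arguments": {"rows": [[[0.0144, 0.0573, 0, 0.007], [0, 0, 0.06, 0], [0, 0, 0.04, 0], [0, 0, 0, 0], [0, 0, 0, 0]]]}}

```text
clock: 32.08
tool_pos: [605.3, -48.2, 189.5]
eef_rot: [-3.14, 0.004, 0.2]
contact_force: [0.3, -0.3, 0.8]
finger_gap: 1.0
gripper_force: 0.0
```

```bash
python3 -c "
from h import *
c=shot('wrist'); bins(c,'wrist'); G(595.9,-50,11.4,87)"
```

```text
wrist blue yaw 11.1 top [615.7 -46. ] [40.3 60.3] z 115.0 label None org(top) [595.8 -50. ]
wrist green yaw -20.7 top [588.5  90.1] [41.9 59.7] z 115.2 label (array([553.8, 105.1]), array([27.3, 56.9]), np.float64(101.6)) org(label) [570.1  99. ] org(top) [569.9  97.2]
wrist yellow yaw -10.8 top [589.3 221.1] [41.6 61. ] z 115.2 label (array([554.4, 228.5]), array([33. , 53.9]), np.float64(95.8)) org(label) [571.6 225.2] org(top) [569.6 224.9]
now [606.3 -48.3 191.2] [-180.     0.    11.5] t 32.13 F [0.2 0.3 1.9] gap 1.0 | shift mm [ -0.5  -0.4 104.2] share [-0.001  -0.0008  0.2084] rows>= 3.0 turn 0.1 0.0005
```

Call:
{"name": "drive_tool", "arguments": {"rows": [[[-0.001, 0, 0.06, 0], [0, 0, 0.06, 0], [0, 0, 0.03, 0], [0, 0, 0, 0]]]}}

```text
clock: 32.47
tool_pos: [604.3, -47.8, 113.9]
eef_rot: [-3.14, 0.004, 0.201]
contact_force: [-0.2, 1.0, 0.0]
finger_gap: 1.0
gripper_force: 0.0
```

Call:
{"name": "drive_tool", "arguments": {"rows": [[[0, 0, 0.03, 0], [0, 0, 0.026, 0], [0, 0, 0, 0], [0, 0, 0, 0]]]}}

```text
clock: 32.8
tool_pos: [606.8, -48.5, 89.7]
eef_rot: [3.141, -0.002, 0.201]
contact_force: [-0.2, -0.8, -0.0]
finger_gap: 0.997
gripper_force: 0.0
```

Call:
{"name": "drive_tool", "arguments": {"rows": [[[0, 0, 0, 0], [0, 0, 0, 0], [0, 0, 0, 0], [0, 0, 0, 0], [0, 0, 0, 0]]], "grip": 1, "squeeze": 30}}

```text
clock: 33.22
tool_pos: [606.0, -48.5, 88.5]
eef_rot: [3.141, -0.001, 0.201]
contact_force: [0.5, -0.2, -0.8]
finger_gap: 0.691
gripper_force: 0.0
```

Call:
{"name": "drive_tool", "arguments": {"rows": [[[0, 0, 0, 0], [0, 0, 0, 0]]]}}

```text
clock: 33.38
tool_pos: [606.0, -48.3, 88.3]
eef_rot: [-3.142, -0.0, 0.201]
contact_force: [-0.3, -0.1, 2.3]
finger_gap: 0.646
gripper_force: 30.0
```

```bash
python3 -c "
from h import *
G(479,-390,11.4,285)"
```

```text
now [606.  -48.3  88.3] [-180.    -0.    11.5] t 33.38 F [-0.3 -0.1  2.3] gap 0.646 | shift mm [-182.4  309.5 -196.8] share [-0.3648  0.6191 -0.3935] rows>= 8.0 turn 0.1 0.0005
```

Call:
{"name": "drive_tool", "arguments": {"rows": [[[0, 0, -0.05, 0], [0, 0, -0.08, 0], [0, 0, -0.08, 0], [0, 0, -0.08, 0], [0, 0, -0.08, 0]]]}}

```text
clock: 33.8
tool_pos: [605.0, -48.3, 274.0]
eef_rot: [-3.141, 0.002, 0.201]
contact_force: [0.8, 0.3, -3.4]
finger_gap: 0.639
gripper_force: 30.0
```

Call:
{"name": "drive_tool", "arguments": {"rows": [[[-0.04, 0.07, 0, 0], [-0.04, 0.07, 0, 0], [-0.04, 0.07, 0, 0], [-0.04, 0.07, 0, 0], [-0.04, 0.07, 0, 0]]]}}

```text
clock: 34.22
tool_pos: [541.5, -241.1, 272.3]
eef_rot: [-3.141, 0.001, 0.201]
contact_force: [1.6, -0.4, -2.5]
finger_gap: 0.648
gripper_force: 30.0
```

Call:
{"name": "drive_tool", "arguments": {"rows": [[[-0.04, 0.07, 0, 0], [-0.04, 0.07, 0, 0], [-0.04, 0.07, 0, 0], [-0.04, 0.055, 0, 0], [0, 0, 0, 0]]]}}

```text
clock: 34.63
tool_pos: [487.0, -392.1, 271.2]
eef_rot: [3.141, 0.004, 0.194]
contact_force: [0.2, 0.4, -3.4]
finger_gap: 0.641
gripper_force: 30.0
```

Call:
{"name": "drive_tool", "arguments": {"rows": [[[0, 0, 0, 0], [0, 0, 0, 0], [0, 0, 0, 0]]]}}

```text
clock: 34.88
tool_pos: [491.1, -384.4, 272.6]
eef_rot: [-3.14, 0.0, 0.202]
contact_force: [-0.9, 1.2, -3.1]
finger_gap: 0.643
gripper_force: 30.0
```

```bash
python3 -c "
from h import *
G(479,-390,11.4,145)"
```

```text
now [ 491.1 -384.4  272.6] [-179.9    0.    11.6] t 34.88 F [-0.9  1.2 -3.1] gap 0.643 | shift mm [ -3.    3.3 127.6] share [-0.0059  0.0065  0.2552] rows>= 4.0 turn 0.16 0.0009
```

Call:
{"name": "drive_tool", "arguments": {"rows": [[[-0.005, 0.0065, 0.07, 0], [0, 0, 0.07, 0], [0, 0, 0.06, 0], [0, 0, 0.04, 0], [0, 0, 0, 0]]]}}

```text
clock: 35.3
tool_pos: [487.4, -385.1, 147.8]
eef_rot: [-3.133, 0.005, 0.203]
contact_force: [-0.0, 0.4, -3.6]
finger_gap: 0.642
gripper_force: 30.0
```

Call:
{"name": "drive_tool", "arguments": {"rows": [[[0, 0, 0, 0], [0, 0, 0, 0], [0, 0, 0.008, 0], [0, 0, 0, 0]]]}}

```text
clock: 35.63
tool_pos: [489.7, -389.7, 150.5]
eef_rot: [3.139, -0.001, 0.201]
contact_force: [-0.9, 0.3, -2.9]
finger_gap: 0.646
gripper_force: 30.0
```

```bash
python3 -c "
from h import *
G(479,-390,11.4,144)"
```

```text
now [ 489.7 -389.7  150.5] [ 1.799e+02 -1.000e-01  1.150e+01] t 35.63 F [-0.9  0.3 -2.9] gap 0.646 | shift mm [-0.5 -1.9  6.5] share [-0.0011 -0.0038  0.0129] rows>= 1.0 turn 0.12 0.0007
```

Call:
{"name": "drive_tool", "arguments": {"rows": [[[0, 0, 0.007, 0], [0, 0, 0.005, 0], [0, 0, 0, 0], [0, 0, 0, 0]]]}}

```text
clock: 35.97
tool_pos: [489.0, -389.6, 143.3]
eef_rot: [3.141, -0.0, 0.201]
contact_force: [0.5, 0.2, -0.5]
finger_gap: 0.642
gripper_force: 30.0
```

Call:
{"name": "drive_tool", "arguments": {"rows": [[[0, 0, 0.001, 0], [0, 0, 0, 0]]]}}

```text
clock: 36.13
tool_pos: [489.0, -389.5, 143.2]
eef_rot: [3.141, -0.0, 0.201]
contact_force: [-1.5, 0.6, 3.9]
finger_gap: 0.639
gripper_force: 30.0
```

On the deck. Release, lift, and turn for green.

Call:
{"name": "drive_tool", "arguments": {"rows": [[[0, 0, 0, 0], [0, 0, 0, 0], [0, 0, 0, 0], [0, 0, 0, 0], [0, 0, 0, 0]]], "grip": -1}}

```text
clock: 36.55
tool_pos: [488.9, -389.4, 142.4]
eef_rot: [3.142, 0.0, 0.201]
contact_force: [-0.1, -0.0, 0.4]
finger_gap: 0.955
gripper_force: 0.0
```

Call:
{"name": "drive_tool", "arguments": {"rows": [[[0, 0, -0.03, 0], [0, 0, -0.06, 0], [0, 0, -0.07, 0], [0, 0, -0.07, 0], [0, 0, -0.02, 0]]]}}

```text
clock: 36.97
tool_pos: [490.4, -391.0, 273.9]
eef_rot: [3.134, -0.005, 0.201]
contact_force: [-0.0, 0.1, 0.7]
finger_gap: 0.996
gripper_force: 0.0
```

Call:
{"name": "drive_tool", "arguments": {"rows": [[[0, 0, 0, 0.036], [0, 0, 0, 0.036], [0, 0, 0, 0.036], [0, 0, 0, 0.036], [0, 0, 0, 0.036]]]}}

```text
clock: 37.38
tool_pos: [488.8, -389.3, 267.0]
eef_rot: [-3.141, 0.0, -0.37]
contact_force: [0.5, 0.4, 0.2]
finger_gap: 1.0
gripper_force: 0.0
```

```bash
python3 -c "
from h import *
for n in('top','side'): bins(shot(n),n)
G(569.7,98.2,-21,220)"
```

```text
top blue none
top green yaw -20.8 top [585.8  90.5] [45.2 59.9] z 114.9 label (array([553.3, 103.3]), array([28.5, 49. ]), np.float64(94.2)) org(label) [569.6  97.1] org(top) [568.8  97. ]
top yellow yaw -10.8 top [586.6 221.1] [44.5 60.7] z 115.2 label (array([551.6, 227.5]), array([27.6, 48.8]), np.float64(95.3)) org(label) [568.8 224.2] org(top) [568.4 224.6]
side blue none
side green yaw -22.0 top [589.   92.8] [43.2 62.2] z 115.2 label (array([555.1, 104. ]), array([32.3, 52.8]), np.float64(85.7)) org(label) [571.4  97.4] org(top) [570.8 100.2]
side yellow yaw -10.2 top [588.4 223.9] [43.4 62.4] z 115.3 label (array([552.7, 228.8]), array([28.4, 52. ]), np.float64(93.7)) org(label) [569.9 225.7] org(top) [569.  227.4]
now [ 488.8 -389.3  267. ] [-180.    0.  -21.] t 37.48 F [0.1 0.5 0.4] gap 0.998 | shift mm [ -88.9 -484.1   47.2] share [-0.1778 -0.9682  0.0944] rows>= 12.0 turn 0.03 0.0002
```

Call:
{"name": "drive_tool", "arguments": {"rows": [[[-0.014, -0.075, 0, 0], [-0.014, -0.075, 0, 0], [-0.014, -0.075, 0, 0], [-0.014, -0.075, 0, 0], [-0.014, -0.075, 0, 0]]]}}

```text
clock: 37.9
tool_pos: [523.0, -200.1, 267.2]
eef_rot: [-3.141, 0.0, -0.361]
contact_force: [0.4, -0.6, -0.0]
finger_gap: 1.003
gripper_force: 0.0
```

Call:
{"name": "drive_tool", "arguments": {"rows": [[[-0.014, -0.075, 0, 0], [-0.014, -0.075, 0, 0], [-0.014, -0.075, 0, 0], [-0.014, -0.075, 0, 0], [-0.014, -0.075, 0, 0]]]}}

```text
clock: 38.32
tool_pos: [557.2, -12.2, 267.5]
eef_rot: [-3.142, -0.0, -0.361]
contact_force: [1.8, -0.5, 0.6]
finger_gap: 0.998
gripper_force: 0.0
```

Call:
{"name": "drive_tool", "arguments": {"rows": [[[-0.014, -0.075, 0, 0], [-0.014, -0.075, 0.05, 0], [-0.01, -0.068, 0.05, 0], [0, 0, 0, 0], [0, 0, 0, 0]]]}}

```text
clock: 38.73
tool_pos: [576.5, 92.4, 218.2]
eef_rot: [3.14, 0.004, -0.358]
contact_force: [-0.1, -1.0, 0.9]
finger_gap: 0.999
gripper_force: 0.0
```

```bash
python3 -c "
from h import *
bins(shot('wrist'),'wrist')
G(569.7,98.0,-20.9,87)"
```

```text
wrist blue none
wrist green yaw -21.0 top [588.4  91.2] [40.4 60.3] z 115.0 label (array([565. , 100.1]), array([ 7.8, 51.7]), np.float64(103.5)) org(label) [581.3  93.8] org(top) [569.7  98.4]
wrist yellow yaw -10.6 top [588.9 222. ] [41.7 61.1] z 115.2 label (array([569.4, 224.6]), array([10.6, 60.1]), np.float64(105.6)) org(label) [586.6 221.3] org(top) [569.5 225.6]
now [577.3  91.  219.6] [ 1.799e+02  1.000e-01 -2.070e+01] t 38.78 F [-0.  -0.4  0.1] gap 0.996 | shift mm [  0.5  -4.  132.6] share [ 0.0011 -0.0079  0.2652] rows>= 4.0 turn 0.24 0.0014
```

Call:
{"name": "drive_tool", "arguments": {"rows": [[[0.002, -0.006, 0.06, 0], [0, 0, 0.06, 0], [0, 0, 0.04, 0], [0, 0, 0, 0], [0, 0, 0, 0]]]}}

```text
clock: 39.2
tool_pos: [579.8, 91.5, 140.6]
eef_rot: [3.141, 0.0, -0.366]
contact_force: [-0.1, 1.2, 0.1]
finger_gap: 1.003
gripper_force: 0.0
```

```bash
python3 -c "
from h import *
bins(shot('wrist'),'wrist')
G(569.7,98.2,-20.9,87)"
```

```text
wrist blue none
wrist green yaw -20.9 top [588.8  90.7] [41.2 59.8] z 115.0 label (array([565.9, 100.3]), array([ 9. , 51.5]), np.float64(105.6)) org(label) [582.2  94. ] org(top) [570.1  97.8]
wrist yellow yaw -10.3 top [595.  218.8] [28.9 56.8] z 115.1 label None org(top) [569.5 223.4]
now [580.8  91.8 141.9] [-1.80e+02 -1.00e-01 -2.09e+01] t 39.25 F [-0.  1. -0.] gap 1.004 | shift mm [-2.8 -2.  54.9] share [-0.0056 -0.004   0.1097] rows>= 2.0 turn -0.05 -0.0003
```

Call:
{"name": "drive_tool", "arguments": {"rows": [[[-0.004, -0.004, 0.04, 0], [0, 0, 0.04, 0], [0, 0, 0.025, 0], [0, 0, 0, 0], [0, 0, 0, 0]]]}}

```text
clock: 39.67
tool_pos: [579.7, 95.2, 89.4]
eef_rot: [-3.141, -0.002, -0.365]
contact_force: [0.1, 0.2, 0.9]
finger_gap: 1.001
gripper_force: 0.0
```

Call:
{"name": "drive_tool", "arguments": {"rows": [[[0, 0, 0, 0], [0, 0, 0, 0], [0, 0, 0, 0], [0, 0, 0, 0], [0, 0, 0, 0]]], "grip": 1, "squeeze": 30}}

```text
clock: 40.08
tool_pos: [578.9, 95.7, 88.2]
eef_rot: [-3.141, -0.001, -0.365]
contact_force: [1.0, -0.6, -0.3]
finger_gap: 0.688
gripper_force: 0.0
```

Call:
{"name": "drive_tool", "arguments": {"rows": [[[0, 0, 0, 0], [0, 0, 0, 0]]]}}

```text
clock: 40.25
tool_pos: [578.8, 95.6, 88.0]
eef_rot: [-3.142, -0.001, -0.365]
contact_force: [-0.1, -0.6, 2.5]
finger_gap: 0.643
gripper_force: 30.0
```

```bash
python3 -c "
from h import *
G(599,-320,-20.9,285)"
```

```text
now [578.8  95.6  88. ] [-180.    -0.   -20.9] t 40.25 F [-0.1 -0.6  2.5] gap 0.643 | shift mm [ 177.3  381.  -196.9] share [ 0.3545  0.7621 -0.3939] rows>= 10.0 turn 0.0 0.0
```

Call:
{"name": "drive_tool", "arguments": {"rows": [[[0, 0, -0.05, 0], [0, 0, -0.08, 0], [0, 0, -0.08, 0], [0, 0, -0.08, 0], [0, 0, -0.08, 0]]]}}

```text
clock: 40.67
tool_pos: [577.7, 95.8, 273.7]
eef_rot: [3.141, 0.002, -0.365]
contact_force: [1.9, -0.2, -3.1]
finger_gap: 0.642
gripper_force: 30.0
```

Call:
{"name": "drive_tool", "arguments": {"rows": [[[0.03, 0.07, 0, 0], [0.03, 0.07, 0, 0], [0.03, 0.07, 0, 0], [0.03, 0.07, 0, 0], [0.03, 0.07, 0, 0]]]}}

```text
clock: 41.08
tool_pos: [585.5, -95.8, 271.9]
eef_rot: [-3.142, 0.002, -0.364]
contact_force: [0.9, 0.0, -3.7]
finger_gap: 0.642
gripper_force: 30.0
```

Call:
{"name": "drive_tool", "arguments": {"rows": [[[0.03, 0.07, 0, 0], [0.03, 0.07, 0, 0], [0.03, 0.07, 0, 0], [0.04, 0.07, 0, 0], [0.04, 0.07, 0, 0]]]}}

```text
clock: 41.5
tool_pos: [602.6, -289.9, 271.8]
eef_rot: [-3.141, 0.002, -0.365]
contact_force: [1.3, 0.0, -3.6]
finger_gap: 0.642
gripper_force: 30.0
```

Call:
{"name": "drive_tool", "arguments": {"rows": [[[0.034, 0.062, 0, 0], [0, 0, 0, 0], [0, 0, 0, 0], [0, 0, 0, 0]]]}}

```text
clock: 41.83
tool_pos: [607.6, -322.9, 271.3]
eef_rot: [-3.14, 0.003, -0.365]
contact_force: [0.8, -0.2, -3.8]
finger_gap: 0.639
gripper_force: 30.0
```

```bash
python3 -c "
from h import *
G(599,-320,-20.9,143)"
```

```text
now [ 607.6 -322.9  271.3] [-1.799e+02  1.000e-01 -2.090e+01] t 41.83 F [ 0.8 -0.2 -3.8] gap 0.639 | shift mm [  1.3   0.6 128.3] share [0.0026 0.0012 0.2566] rows>= 4.0 turn -0.03 -0.0001
```

Call:
{"name": "drive_tool", "arguments": {"rows": [[[0.0026, 0, 0.07, 0], [0, 0, 0.07, 0], [0, 0, 0.06, 0], [0, 0, 0.035, 0], [0, 0, 0, 0]]]}}

```text
clock: 42.25
tool_pos: [606.7, -319.6, 149.8]
eef_rot: [-3.138, 0.01, -0.363]
contact_force: [-1.1, 0.2, -3.4]
finger_gap: 0.638
gripper_force: 30.0
```

Call:
{"name": "drive_tool", "arguments": {"rows": [[[0, 0, 0, 0], [0, 0, 0, 0], [0, 0, 0, 0]]]}}

```text
clock: 42.5
tool_pos: [610.6, -324.0, 158.0]
eef_rot: [3.14, -0.004, -0.364]
contact_force: [-0.5, -0.5, -3.2]
finger_gap: 0.641
gripper_force: 30.0
```

```bash
python3 -c "
from h import *
G(599,-320,-20.9,143)"
```

```text
now [ 610.6 -324.   158. ] [179.9  -0.2 -20.9] t 42.5 F [-0.5 -0.5 -3.2] gap 0.641 | shift mm [-2.3  0.3 15. ] share [-0.0046  0.0007  0.03  ] rows>= 1.0 turn 0.05 0.0003
```

Call:
{"name": "drive_tool", "arguments": {"rows": [[[-0.003, 0, 0.012, 0], [0, 0, 0.01, 0], [0, 0, 0.004, 0], [0, 0, 0, 0], [0, 0, 0, 0]]]}}

```text
clock: 42.92
tool_pos: [607.8, -323.5, 143.0]
eef_rot: [3.141, -0.001, -0.365]
contact_force: [-1.8, 0.3, 3.1]
finger_gap: 0.64
gripper_force: 30.0
```

Call:
{"name": "drive_tool", "arguments": {"rows": [[[0, 0, 0.001, 0], [0, 0, 0, 0]]]}}

```text
clock: 43.08
tool_pos: [607.9, -323.5, 143.0]
eef_rot: [3.141, -0.001, -0.365]
contact_force: [-2.3, 2.0, 5.6]
finger_gap: 0.643
gripper_force: 30.0
```

Touching down. Release, lift, and turn to yaw −10.6 for yellow.

Call:
{"name": "drive_tool", "arguments": {"rows": [[[0, 0, 0, 0], [0, 0, 0, 0], [0, 0, 0, 0], [0, 0, 0, 0], [0, 0, 0, 0]]], "grip": -1}}

```text
clock: 43.5
tool_pos: [607.8, -323.3, 141.3]
eef_rot: [-3.142, 0.0, -0.365]
contact_force: [-0.5, 0.2, -0.1]
finger_gap: 0.953
gripper_force: 0.0
```

Call:
{"name": "drive_tool", "arguments": {"rows": [[[0, 0, -0.03, 0], [0, 0, -0.06, 0], [0, 0, -0.07, 0], [0, 0, -0.07, -0.0286], [0, 0, -0.02, -0.0286]]]}}

```text
clock: 43.92
tool_pos: [609.5, -324.6, 273.4]
eef_rot: [3.137, -0.008, -0.181]
contact_force: [-0.1, -1.2, 0.8]
finger_gap: 1.002
gripper_force: 0.0
```

Call:
{"name": "drive_tool", "arguments": {"rows": [[[0, 0, 0, 0], [0, 0, 0, 0]]]}}

```text
clock: 44.08
tool_pos: [607.9, -323.4, 266.8]
eef_rot: [3.141, -0.001, -0.188]
contact_force: [0.3, -0.2, -0.3]
finger_gap: 0.997
gripper_force: 0.0
```

```bash
python3 -c "
from h import *
for n in('top','side'): bins(shot(n),n)
G(569.6,225.4,-10.6,220)"
```

```text
top blue none
top green none
top yellow yaw -11.6 top [586.2 221.1] [45.4 60.2] z 115.0 label (array([551.5, 227.9]), array([27.6, 48.2]), np.float64(93.2)) org(label) [568.7 224.4] org(top) [568.4 224.8]
side blue none
side green none
side yellow yaw -10.5 top [588.  224.5] [46.5 61.4] z 115.4 label (array([552.8, 229.5]), array([28.3, 52.1]), np.float64(93.8)) org(label) [570.1 226.3] org(top) [569.6 227.9]
now [ 607.1 -322.8  264.3] [-179.9    0.2  -10.7] t 44.18 F [-0.2 -0.2  0. ] gap 1.0 | shift mm [-128.8 -531.5   45.6] share [-0.2576 -1.0631  0.0912] rows>= 13.0 turn -0.14 -0.0008
```

Call:
{"name": "drive_tool", "arguments": {"rows": [[[-0.017, -0.071, 0, 0], [-0.017, -0.071, 0, 0], [-0.017, -0.071, 0, 0], [-0.017, -0.071, 0, 0], [-0.017, -0.071, 0, 0]]]}}

```text
clock: 44.6
tool_pos: [597.4, -139.2, 264.1]
eef_rot: [-3.141, 0.004, -0.188]
contact_force: [0.3, 1.0, -0.2]
finger_gap: 1.001
gripper_force: 0.0
```

Call:
{"name": "drive_tool", "arguments": {"rows": [[[-0.017, -0.071, 0, 0], [-0.017, -0.071, 0, 0], [-0.017, -0.071, 0, 0], [-0.017, -0.071, 0, 0], [-0.017, -0.071, 0, 0]]]}}

```text
clock: 45.02
tool_pos: [588.2, 43.1, 264.4]
eef_rot: [3.141, 0.004, -0.187]
contact_force: [0.1, -0.5, -0.4]
finger_gap: 0.997
gripper_force: 0.0
```

Call:
{"name": "drive_tool", "arguments": {"rows": [[[-0.018, -0.071, 0, 0], [-0.018, -0.071, 0, 0], [-0.018, -0.071, 0, 0], [-0.017, -0.071, 0.04, 0], [-0.017, -0.069, 0.04, 0]]]}}

```text
clock: 45.43
tool_pos: [578.3, 224.8, 225.3]
eef_rot: [3.142, 0.0, -0.187]
contact_force: [0.9, -0.1, -0.2]
finger_gap: 0.997
gripper_force: 0.0
```

Call:
{"name": "drive_tool", "arguments": {"rows": [[[0, 0, 0, 0], [0, 0, 0, 0], [0, 0, 0, 0]]]}}

```text
clock: 45.68
tool_pos: [578.1, 222.5, 225.1]
eef_rot: [3.14, 0.003, -0.185]
contact_force: [0.6, -0.4, -0.0]
finger_gap: 1.001
gripper_force: 0.0
```

```bash
python3 -c "
from h import *
bins(shot('wrist'),'wrist')
G(569.5,225.5,-10.6,87)"
```

```text
wrist blue none
wrist green none
wrist yellow yaw -11.4 top [589.4 222.3] [40.4 60.1] z 115.0 label None org(top) [569.3 226.3]
now [578.8 221.9 226. ] [ 1.799e+02  1.000e-01 -1.070e+01] t 45.73 F [-0.4  0.5  0.2] gap 1.001 | shift mm [  0.3  -2.  139. ] share [ 0.0006 -0.0039  0.2781] rows>= 4.0 turn -0.08 -0.0004
```

Call:
{"name": "drive_tool", "arguments": {"rows": [[[0, -0.003, 0.06, 0], [0, 0, 0.06, 0], [0, 0, 0.05, 0], [0, 0, 0, 0], [0, 0, 0, 0]]]}}

```text
clock: 46.15
tool_pos: [578.9, 222.7, 141.2]
eef_rot: [3.141, 0.002, -0.188]
contact_force: [-0.9, -1.2, 0.5]
finger_gap: 1.001
gripper_force: 0.0
```

```bash
python3 -c "
from h import *
bins(shot('wrist'),'wrist')
G(569.5,225.7,-10.7,87)"
```

```text
wrist blue none
wrist green none
wrist yellow yaw -10.5 top [589.7 222.1] [40.8 60.3] z 115.0 label (array([552. , 229.5]), array([29.4, 49.7]), np.float64(83.7)) org(label) [569.2 226.3] org(top) [569.7 225.8]
now [580.1 223.2 142.9] [-1.80e+02 -1.00e-01 -1.07e+01] t 46.2 F [-1.2  0.4  0.8] gap 0.997 | shift mm [-0.9 -0.5 55.9] share [-0.0019 -0.0009  0.1119] rows>= 2.0 turn -0.02 -0.0001
```

Call:
{"name": "drive_tool", "arguments": {"rows": [[[0, 0, 0.04, 0], [0, 0, 0.04, 0], [0, 0, 0.028, 0], [0, 0, 0, 0], [0, 0, 0, 0]]]}}

```text
clock: 46.62
tool_pos: [580.2, 224.1, 89.4]
eef_rot: [-3.141, -0.002, -0.186]
contact_force: [0.3, -0.1, 0.5]
finger_gap: 0.995
gripper_force: 0.0
```

Call:
{"name": "drive_tool", "arguments": {"rows": [[[0, 0, 0, 0], [0, 0, 0, 0], [0, 0, 0, 0], [0, 0, 0, 0], [0, 0, 0, 0]]], "grip": 1, "squeeze": 30}}

```text
clock: 47.03
tool_pos: [579.4, 224.4, 88.3]
eef_rot: [-3.141, -0.001, -0.185]
contact_force: [-0.2, -0.6, 0.1]
finger_gap: 0.691
gripper_force: 0.0
```

Call:
{"name": "drive_tool", "arguments": {"rows": [[[0, 0, 0, 0], [0, 0, 0, 0], [0, 0, 0, 0]]]}}

```text
clock: 47.28
tool_pos: [579.3, 224.5, 88.0]
eef_rot: [-3.141, -0.001, -0.185]
contact_force: [-0.6, 0.6, 2.4]
finger_gap: 0.641
gripper_force: 30.0
```

```bash
python3 -c "
from h import *
W=depth(shot('top'),'top')
m=(W[...,2]>160)&(W[...,2]<182)&(W[...,0]>370)&(W[...,0]<670)&(W[...,1]<-170)&(W[...,1]>-470)
k,l,s,ce=cv2.connectedComponentsWithStats(m.astype(np.uint8))
for i in range(1,k):
    if s[i,4]>40: print(s[i,4],np.median(W[l==i],0).round(1))
G(479,-251,-10.7,285)"
```

```text
530 [ 612.8 -327.   170.2]
530 [ 495.4 -387.5  170.6]
now [579.3 224.5  88. ] [-180.    -0.   -10.6] t 47.33 F [-0.8  0.3  2.7] gap 0.644 | shift mm [  -1.   485.8 -197.1] share [-0.0021  0.9715 -0.3942] rows>= 12.0 turn 0.1 0.0006
```

Both placed bins stand with their tops at z ≈ 170. Carry yellow over.

Call:
{"name": "drive_tool", "arguments": {"rows": [[[0, 0, -0.05, 0], [0, 0, -0.08, 0], [0, 0, -0.08, 0], [0, 0, -0.08, 0], [0, 0, -0.08, 0]]]}}

```text
clock: 47.75
tool_pos: [578.2, 224.1, 273.5]
eef_rot: [3.141, 0.002, -0.185]
contact_force: [0.7, 0.1, -3.3]
finger_gap: 0.64
gripper_force: 30.0
```

Call:
{"name": "drive_tool", "arguments": {"rows": [[[0, 0.075, 0, 0], [0, 0.075, 0, 0], [0, 0.075, 0, 0], [0, 0.075, 0, 0], [0, 0.075, 0, 0]]]}}

```text
clock: 48.17
tool_pos: [543.4, 38.7, 271.8]
eef_rot: [3.141, 0.002, -0.184]
contact_force: [0.9, -0.4, -1.7]
finger_gap: 0.641
gripper_force: 30.0
```

Call:
{"name": "drive_tool", "arguments": {"rows": [[[0, 0.075, 0, 0], [0, 0.075, 0, 0], [0, 0.075, 0, 0], [0, 0.075, 0, 0], [0, 0.075, 0, 0]]]}}

```text
clock: 48.58
tool_pos: [508.9, -145.7, 271.9]
eef_rot: [-3.141, 0.002, -0.185]
contact_force: [0.1, -0.1, -3.0]
finger_gap: 0.646
gripper_force: 30.0
```

Call:
{"name": "drive_tool", "arguments": {"rows": [[[0, 0.075, 0, 0], [0, 0.075, 0, 0], [0, 0.07, 0, 0], [0, 0, 0, 0], [0, 0, 0, 0]]]}}

```text
clock: 49.0
tool_pos: [488.8, -254.1, 271.4]
eef_rot: [-3.14, 0.002, -0.189]
contact_force: [0.2, -0.1, -2.7]
finger_gap: 0.643
gripper_force: 30.0
```

Call:
{"name": "drive_tool", "arguments": {"rows": [[[0, 0, 0, 0], [0, 0, 0, 0]]]}}

```text
clock: 49.17
tool_pos: [489.8, -251.2, 272.3]
eef_rot: [-3.141, 0.001, -0.184]
contact_force: [-0.4, -0.3, -3.5]
finger_gap: 0.643
gripper_force: 30.0
```

```bash
python3 -c "
from h import *
G(479,-251,-10.7,143)"
```

```text
now [ 489.8 -251.2  272.3] [-179.9    0.   -10.5] t 49.17 F [-0.4 -0.3 -3.5] gap 0.643 | shift mm [ -0.6   1.9 129.3] share [-0.0012  0.0039  0.2585] rows>= 4.0 turn 0.15 0.0008
```

Call:
{"name": "drive_tool", "arguments": {"rows": [[[0, 0, 0.07, 0], [0, 0, 0.07, 0], [0, 0, 0.06, 0], [0, 0, 0.035, 0], [0, 0, 0, 0]]]}}

```text
clock: 49.58
tool_pos: [487.6, -248.8, 150.8]
eef_rot: [-3.137, 0.008, -0.183]
contact_force: [-0.3, -0.4, -2.7]
finger_gap: 0.645
gripper_force: 30.0
```

Call:
{"name": "drive_tool", "arguments": {"rows": [[[0, 0, 0, 0], [0, 0, 0, 0], [0, 0, 0.004, 0], [0, 0, 0, 0], [0, 0, 0, 0]]]}}

```text
clock: 50.0
tool_pos: [490.4, -252.7, 154.3]
eef_rot: [3.141, -0.002, -0.185]
contact_force: [0.2, -0.5, -2.4]
finger_gap: 0.643
gripper_force: 30.0
```

```bash
python3 -c "
from h import *
G(479,-251,-10.7,143)"
```

```text
now [ 490.4 -252.7  154.3] [ 1.799e+02 -1.000e-01 -1.060e+01] t 50.0 F [ 0.2 -0.5 -2.4] gap 0.643 | shift mm [-1.5  0.4 11.3] share [-0.003   0.0009  0.0226] rows>= 1.0 turn 0.11 0.0006
```

Call:
{"name": "drive_tool", "arguments": {"rows": [[[0, 0, 0.01, 0], [0, 0, 0.008, 0], [0, 0, 0.003, 0], [0, 0, 0, 0], [0, 0, 0, 0]]]}}

```text
clock: 50.42
tool_pos: [489.8, -252.3, 143.0]
eef_rot: [-3.142, -0.0, -0.185]
contact_force: [-0.4, 1.9, 3.3]
finger_gap: 0.646
gripper_force: 30.0
```

Call:
{"name": "drive_tool", "arguments": {"rows": [[[0, 0, 0.001, 0], [0, 0, 0, 0]]]}}

```text
clock: 50.58
tool_pos: [489.9, -252.3, 143.0]
eef_rot: [3.141, -0.001, -0.185]
contact_force: [-3.1, 1.5, 6.1]
finger_gap: 0.643
gripper_force: 30.0
```

Release, lift clear and check the whole scene.

Call:
{"name": "drive_tool", "arguments": {"rows": [[[0, 0, 0, 0], [0, 0, 0, 0], [0, 0, 0, 0], [0, 0, 0, 0], [0, 0, 0, 0]]], "grip": -1}}

```text
clock: 51.0
tool_pos: [489.8, -252.5, 141.9]
eef_rot: [-3.142, 0.0, -0.185]
contact_force: [0.7, -0.9, -0.9]
finger_gap: 0.951
gripper_force: 0.0
```

Call:
{"name": "drive_tool", "arguments": {"rows": [[[0, 0, -0.03, 0], [0, 0, -0.06, 0], [0, 0, -0.07, 0], [0, 0, -0.07, 0], [0, 0, -0.07, 0]]]}}

```text
clock: 51.42
tool_pos: [489.6, -252.2, 293.5]
eef_rot: [-3.141, 0.001, -0.185]
contact_force: [0.9, -0.4, -0.1]
finger_gap: 0.999
gripper_force: 0.0
```

Call:
{"name": "drive_tool", "arguments": {"rows": [[[-0.06, -0.07, 0, 0], [-0.06, -0.07, 0, 0], [-0.04, -0.07, 0, 0], [0, -0.07, 0, 0], [0, 0, 0, 0]]]}}

```text
clock: 51.83
tool_pos: [440.9, -102.5, 292.9]
eef_rot: [-3.139, -0.002, -0.181]
contact_force: [0.2, 0.8, 0.5]
finger_gap: 1.003
gripper_force: 0.0
```

```bash
python3 -c "
from h import *
a=shot('top');b=shot('side'); redplate(b,'side'); tog()
cv2.imwrite('pics/end.png',np.vstack([cv2.resize(a['pixels'],(400,300),interpolation=3),cv2.resize(b['pixels'],(400,300),interpolation=3)]))
W=depth(a,'top')
m=(W[...,2]>160)&(W[...,2]<182)&(W[...,0]>370)&(W[...,0]<670)&(W[...,1]<-170)&(W[...,1]>-470)
k,l,s,ce=cv2.connectedComponentsWithStats(m.astype(np.uint8))
for i in range(1,k):
    if s[i,4]>40: print(s[i,4],np.median(W[l==i],0).round(1))
go(400,0,300)"
```

```text
side plate 139 [696.8  78.8] [21.6 49.2] 80.5 z 142.7
top ball 99 [546.9 371.9 127.7] [528. 360.  96.] [559. 384. 138.]
side ball 45 [541.3 373.6 129.3] [536. 364. 105.] [554. 382. 135.]
543 [ 612.8 -326.5  170.2]
527 [ 495.5 -387.1  170.5]
521 [ 495.7 -254.   170.2]
now [ 441.6 -108.5  292.1] [180.   -0.  -10.6] t 52.03 F [-1.  -0.3  0.5] gap 0.999 | shift mm [-60.9 -99.   -8. ] share [-0.1217 -0.198  -0.0159] rows>= 3.0 turn 0 0.0
```

View pics/end.png

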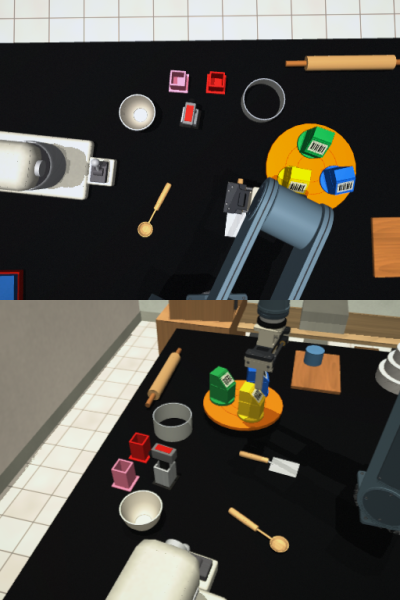

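The three bins stand upright on the turntable at (317,140), (338,180) and (297,178) in the top half. The scanner is in the steel cup at (188,113), the toggle leans away from the robot, and the bystanders haven't moved. Handing in.

```bash
python3 -c "
from h import *
print(arm.job_done())"
```

```text
the job is handed in; nothing more can be done
None
```

I handed the job in at about 52 s: mixer off, blue, green and yellow each scanned in order, scanner back in the steel holder, and all three bins upright on the turntable. The hand-in returned no verdict. The fingers landed on the blue bin once, after it had been knocked aside, and wrist force read 111 N of the 120 N limit. Whether that touch, or the switch push that also met resistance, went over the 40 N gripper-body limit was not measured.

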